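Reset the end stop of a stacking nest and stack the component cases

TASK

Set up the stacking nest: with nothing standing in it yet, loosen the brass lock ring (anticlockwise seen from above) by well over half of its travel without disturbing the stop, turn the black adjuster knob above it until the yellow pointer of the blue end stop lines up with the red setting tab, and then turn the lock ring fully tight again without losing the setting. Then stack all the component cases that are there flat (either way up) and squarely on one another in one column between the two end stops, lengthwise along the nest, and lay the aluminium packing bar level and lengthwise along the middle of the top case as a hold-down weight. Leave the tape roll and the red screwdriver where they lie.

Things in the scene. Friction and masses are not known exactly. Their poses are not given: they have to be found in the camera images.
- nest_stand: fixed aluminium base plate 300 x 96 x 12 mm of the stacking nest, screwed down. Origin at the centre of its underside on the bench; z up; its x axis runs lengthwise from the adjuster end (-x) to the fixed grey end stop (+x). The adjuster and lock ring stand upright on a common vertical axis at x = -105 mm, y = 0. The deck (top of the plate, cases stand on it) is at z = 12 mm. Both end stops are 60 mm wide (y) and rise 24 mm above the deck; there is no wall at the sides (+-y)
- nest_center (a point): middle of the nest, where the column is to stand: on the deck (z = 12 mm), y = 0, 56 mm from the inner face of the fixed end stop. Axes as nest_stand
- fixed_stop_face (a point): middle of the lower edge of the inner face of the fixed grey end stop, on the deck. Axes as nest_stand
- stop_face (a point): middle of the lower edge of the inner face (toward the cases) of the blue sliding end stop, on the deck. It travels along nest_stand x. With the stop at the tab, the gap between the two faces is 110 to 122 mm
- stop_pointer (a point): tip of the small yellow pointer arm of the sliding end stop, above the white scale strip on the +y edge of the plate; it moves with the stop
- tab_mark (a point): middle of the red setting tab on the scale strip; the pointer belongs at the same nest_stand x as this. Axes as nest_stand. The tab is not to be touched; it stands at a different place in each run
- lock_ring (a joint): angle of the knurled brass lock ring (rad): 0 = tight against its end, grows as it is turned anticlockwise seen from above, 1.3 = fully loose end. Starts tight (0 to 0.06). Stays where it is left; about 0.12 N m to turn
- ring_grip (a point): centre of the brass lock ring: on the vertical axis, at mid height of the ring, 46.5 mm above the bench. The ring is 56 mm across and 15 mm high and can be gripped across at any yaw; below it the housing is only 44 mm across and 26 mm high
- adjuster (a joint): angle of the adjuster knob (rad), grows as it is turned clockwise seen from above; 1 rad clockwise advances the sliding end stop and its pointer 10 mm toward the fixed stop (+x). Range -0.1 to 2.9. Starts at 0 to 0.3; 0.7 to 2.2 rad of turn is needed. Stays where it is left; about 0.2 N m to turn
- knob_grip (a point): centre of the grip of the black knurled round adjuster knob, on the same vertical axis, 72 mm above the bench. The knob is 34 mm across; its grip runs from 59 to 83 mm above the bench, and the lock ring below it reaches up to 54 mm; it can be gripped across at any yaw
- case_blue: closed plastic component case, 100 x 64 x 32 mm (its own x, y, z), 0.11 to 0.22 kg, flat bottom and flat top, thin dark lid seam; loose, lies flat on the bench at first. Origin at the centre of its underside, z up, x along its length. None if absent in this run. Colour: blue with white latches
- case_orange: closed plastic component case, 100 x 64 x 32 mm (its own x, y, z), 0.11 to 0.22 kg, flat bottom and flat top, thin dark lid seam; loose, lies flat on the bench at first. Origin at the centre of its underside, z up, x along its length. None if absent in this run. Colour: orange with black latches
- case_grey: closed plastic component case, 100 x 64 x 32 mm (its own x, y, z), 0.11 to 0.22 kg, flat bottom and flat top, thin dark lid seam; loose, lies flat on the bench at first. Origin at the centre of its underside, z up, x along its length. None if absent in this run. Colour: grey with white latches
- case_green: closed plastic component case, 100 x 64 x 32 mm (its own x, y, z), 0.11 to 0.22 kg, flat bottom and flat top, thin dark lid seam; loose, lies flat on the bench at first. Origin at the centre of its underside, z up, x along its length. None if absent in this run. Colour: green with black latches
- packing_bar: sawn aluminium bar, 151 x 40 x 26 mm (its own x, y, z), 0.4 kg, lying flat on the bench. Origin at the centre of its underside, x along its length, z up
- bar_mid (a point): centre of the packing bar, in its own axes 13 mm above its origin
- tape_roll: roll of black tape, 67 mm across and 19 mm high, lying flat on the bench, a bystander. Origin at the centre of its underside
- red_screwdriver: red-handled screwdriver, 158 mm long, 19 mm thick, lying on the bench, a bystander. Origin at its underside, near its middle
Things that resemble listed ones, but are neither listed nor needed, are in the scene too. There is more than one size of the case_blue; the one meant has the size given above.

How it is judged (in metres and radians):
On the way, in this order (a step that is already met when the one before it is completed fails the run):
1. the lock ring is loosened by more than 0.6 rad, the end stop not yet moved (within 3 mm), nothing in the nest (value of joint lock_ring above 0.6 rad and distance of stop_pointer from where it was at the start of the episode below 0.003 m and horizontal distance between each of case_blue, case_orange, case_grey, case_green, packing_bar and nest_center above 0.07 m), for 0.2 s.
2. with the ring loose, the pointer stands at the red tab within 2.5 mm, nothing in the nest (value of joint lock_ring above 0.6 rad and x of stop_pointer in the frame of tab_mark between -0.0025 and 0.0025 m and horizontal distance between each of case_blue, case_orange, case_grey, case_green, packing_bar and nest_center above 0.07 m), for 0.2 s.
3. the lock ring is tight again (below 0.12 rad), the pointer still at the tab, nothing in the nest (value of joint lock_ring below 0.12 rad and x of stop_pointer in the frame of tab_mark between -0.0025 and 0.0025 m and horizontal distance between each of case_blue, case_orange, case_grey, case_green, packing_bar and nest_center above 0.07 m), for 0.2 s.
At the end, for the whole second after the job is handed in: Ring tight (below 0.12 rad), pointer within 2.5 mm of the tab; all cases flat, either way up, in one column, within 18 mm of the nest's middle, 13 mm of each other, 0.15 rad of its length; the bar level above them, within 22 mm of the middle and 0.2 rad; all at rest (x of stop_pointer in the frame of tab_mark between -0.0025 and 0.0025 m and value of joint lock_ring below 0.12 rad and horizontal distance between each of case_blue, case_orange, case_grey, case_green and nest_center below 0.018 m and angle between the x axis of each of case_blue, case_orange, case_grey, case_green and the x axis of nest_stand, either way round below 0.15 rad and linear speed of each of case_blue, case_orange, case_grey, case_green, packing_bar below 0.02 m/s and ((angle between case_blue's own z axis and vertical below 0.06 rad and z of bar_mid in the frame of case_blue above 0.03 m) or (angle between case_blue's own z axis and vertical above 3.08 rad and z of bar_mid in the frame of case_blue below -0.005 m)) and horizontal distance between case_blue and case_orange below 0.013 m and horizontal distance between each of case_blue, case_orange and case_grey below 0.013 m and horizontal distance between each of case_blue, case_orange, case_grey and case_green below 0.013 m and ((angle between case_orange's own z axis and vertical below 0.06 rad and z of bar_mid in the frame of case_orange above 0.03 m) or (angle between case_orange's own z axis and vertical above 3.08 rad and z of bar_mid in the frame of case_orange below -0.005 m)) and ((angle between case_grey's own z axis and vertical below 0.06 rad and z of bar_mid in the frame of case_grey above 0.03 m) or (angle between case_grey's own z axis and vertical above 3.08 rad and z of bar_mid in the frame of case_grey below -0.005 m)) and ((angle between case_green's own z axis and vertical below 0.06 rad and z of bar_mid in the frame of case_green above 0.03 m) or (angle between case_green's own z axis and vertical above 3.08 rad and z of bar_mid in the frame of case_green below -0.005 m)) and horizontal distance between bar_mid and nest_center below 0.022 m and angle between the x axis of packing_bar and the x axis of nest_stand, either way round below 0.2 rad and angle between packing_bar's own x axis and vertical between 1.51 and 1.63 rad); the robot touches nothing.
It fails at once if a bystander (tape roll, screwdriver) is moved by more than 4 cm (distance of any of tape_roll, red_screwdriver from where it was at the start of the episode above 0.04 m).
Of case_blue, case_orange, case_grey, case_green only 2 to 4 are there at a start; the rules pass over those that are not, and their reading is None.
At some moment in a run one of case_blue, case_orange, case_grey, case_green, packing_bar may be knocked a few centimetres aside while the robot is not near it.
It also fails if it takes over 210 s, if anything falls off the work surface, if the arm or the gripper's body presses on something with over 40 N, if the wrist force passes 120 N, or if a joint passes its speed limit or range.

ROBOT

A 6-joint arm with a two-finger parallel gripper is mounted at the origin on a cart in front of the work surface, level with it; the furniture and walls round the work are solid. World frame = base frame: x ahead of the robot, y to its left, z up, the work surface at z = 0. Lengths are in mm, angles in rad, forces in N, time in s.
With the tool pointing down it reaches from about 300 to 950 mm from the base axis. Payload 3.1 kg.
Tool frame: the origin (TCP) lies midway between the tips of the shut fingers; the grasp point (between the pads) lies robot.hold_point_z behind it (robot.hold_point_z is the distance from the TCP to the grasp point, in mm); z points along the fingers, y is the line along which they close (so a half turn about z gives the same grasp; the last joint's range is limited). The gripper opens to 85 mm and grips with 20 to 120 N. Pads are 22 mm wide; open, the fingers measure 114 mm over their backs; the gripper's body (76 mm by 85 mm) begins 54 mm behind the grasp point. The pads swing forward as they close: fully open they stand 13 mm farther back than shut.
Start: joints at [1.201, 0.308, 1.634, -0, 1.2, -0.07], TCP at [184.607, 597.12, 231.272] pointing down, gripper open.
Joint ranges: [-3.06, 3.06], [-0.79, 1.96], [0.05, 2.63], [-1.19, 4.34], [0.05, 2.64], [-2.94, 2.94]. Speed limits (rad/s): [2.79, 2.79, 3.14, 3.14, 3.14, 3.14].

INTERFACE

Orientations are given as a rotation vector (axis times angle).
In Python, from plant import readout, viewer, sign_off, robot gives the robot as it stands.
- The arm moves only by the shell command python3 -m jog 'ROWS'. ROWS is JSON, a list of rows, each a list of 3 entries, a list of its own where there are three numbers: the shift along the tool's x, y, z in m, then the turn about the tool's z in degrees, then the closure, from 0 (fully open) to 1 (shut). In form: [[[dx, dy, dz], twist, fingers], ...]. A call has exactly 8 rows; each row is the pose to reach, as a shift and turn from the pose commanded when the call began, along the tool's axes at that moment; what a row does not reach only later rows make up. A row lasts 1/8 s, in which the tool goes at most 62.5 mm and 10.7 degrees, less where a joint would pass 70% of its speed; a pose out of reach is approached as far as the arm can. A call with a gripper value outside its range is refused whole. The fingers move at their own pace and stop on an object; the grip force is fixed at half the most. Time passes only in rows, so rows that repeat a pose let the fingers close, or fill a call up. It gives the time, the measured TCP pose, the force, the opening and the grip force at its end, in the units of the state.
- readout.sense(): the state, without advancing time (a new reading comes with each control period).
- viewer.capture(name): name is "side" or "top" or "wrist"; returns the picture (384x512x3 uint8, blue, green, red); there is no depth.
- viewer.camera_info(name): a dict with "intrinsics" (3x3 intrinsics, pixels), "D" ([k1, k2, p1, p2, k3] as OpenCV has them; the pictures are not rectified), "extrinsics" (4x4, takes a point from world to camera coordinates); the wrist camera has in their place "T_tool_cam" (4x4, takes a point from camera to tool coordinates, whose origin is the TCP and whose axes are the flange's). Camera axes: x right, y up, looking along -z (the intrinsics and any distortion apply to the point x, -y, -z); pixel columns grow to the right and rows downward; lengths in mm; the calibration is good to about 2 mm. A picture is of the moment at which its call begins: read the wrist's pose just before it. camera_info takes no time and is no camera call.
- sign_off(): hands the job in; it is judged then, once.
The state is a dict: "t": time; "qpos": joint angles; "qvel": joint speeds; "joint_torque": joint torques, N m; "position": TCP position; "eef_rot": TCP orientation; "force": force on the tool from outside, world axes, zero at the start; "ft_torque": the same for the moment, N m; "width": opening from 0.0 (shut) to 1.0 (fully open); "finger_force": force on a finger pad.
Only numpy, scipy, OpenCV 4.12 (cv2) and the standard library are available. Lean on these libraries where they do the work, as an engineer would, in place of code of your own. Each camera call takes 0.05 s, during which the arm holds its last target. There are 200 camera calls.

## Working session

There is one attempt and no reset: what is moved stays moved. The work goes in short steps, Python scripts to look and compute and a shell command to move; the robot and the scene stay as the last step left them, time stands still between calls to the robot, and variables do not carry over. Pictures are saved under pics/ and viewed, at most 14 in all, crops included, and the job is handed in when it is done.

```bash
ls; mkdir -p pics; python3 - <<'E'
from plant import readout, viewer, robot
import cv2
print(robot.hold_point_z, readout.sense())
for n in ("side","top","wrist"):
    i=viewer.capture(n); cv2.imwrite(f"pics/{n}0.png",i)
    print(n,viewer.camera_info(n))
a=cv2.imread("pics/top0.png");cv2.imwrite("pics/top0b.png",cv2.resize(a,(800,600),interpolation=cv2.INTER_CUBIC))
E
```

```text
pics
18.700000000000003 {'t': 0.0, 'qpos': array([ 1.20129349e+00,  3.09024407e-01,  1.63515254e+00, -4.19031440e-05,
        1.19971170e+00, -6.97103593e-02]), 'qvel': array([-0.00031752,  0.00047775, -0.00087513,  0.00159231, -0.00032741,
       -0.00045907]), 'joint_torque': array([ 1.13375150e-03, -4.15243399e+01, -2.76665282e+01, -1.58686657e-04,
        9.95723822e-03,  4.98718762e-06]), 'position': array([184.32757127, 596.35399311, 230.05119795]), 'eef_rot': array([-0.46905846, -3.10590937,  0.00353276]), 'force': array([-0.88811171, -0.14508773, -0.9800975 ]), 'ft_torque': array([-0.02442087, -0.00084184, -0.02606943]), 'finger_force': 0.0, 'width': 1.004035485606452}
side {'intrinsics': array([[370.27828347,   0.        , 261.60347005],
       [  0.        , 370.27828347, 189.06042668],
       [  0.        ,   0.        ,   1.        ]]), 'D': array([0.00459732, 0.        , 0.        , 0.        , 0.        ]), 'extrinsics': array([[-9.97261802e-01,  7.28536107e-02,  1.26983837e-02,
         4.88462948e+02],
       [-3.79048184e-02, -6.51004322e-01,  7.58127032e-01,
       
[... 705 characters left out ...]
],
       [ 0.00000000e+00,  0.00000000e+00,  0.00000000e+00,
         1.00000000e+00]])}
wrist {'intrinsics': array([[337.76437205,   0.        , 259.37187325],
       [  0.        , 337.76437205, 192.0272165 ],
       [  0.        ,   0.        ,   1.        ]]), 'D': array([-0.07239803,  0.        ,  0.        ,  0.        ,  0.        ]), 'T_tool_cam': array([[-2.92133933e-04,  9.61548611e-01,  2.74634636e-01,
         6.97103187e+01],
       [ 9.99999784e-01,  4.42815931e-04, -4.86665396e-04,
        -4.24631129e-01],
       [-5.89565028e-04,  2.74634434e-01, -9.61548532e-01,
        -1.42236707e+02],
       [ 0.00000000e+00,  0.00000000e+00,  0.00000000e+00,
         1.00000000e+00]])}
```

View pics/top0b.png

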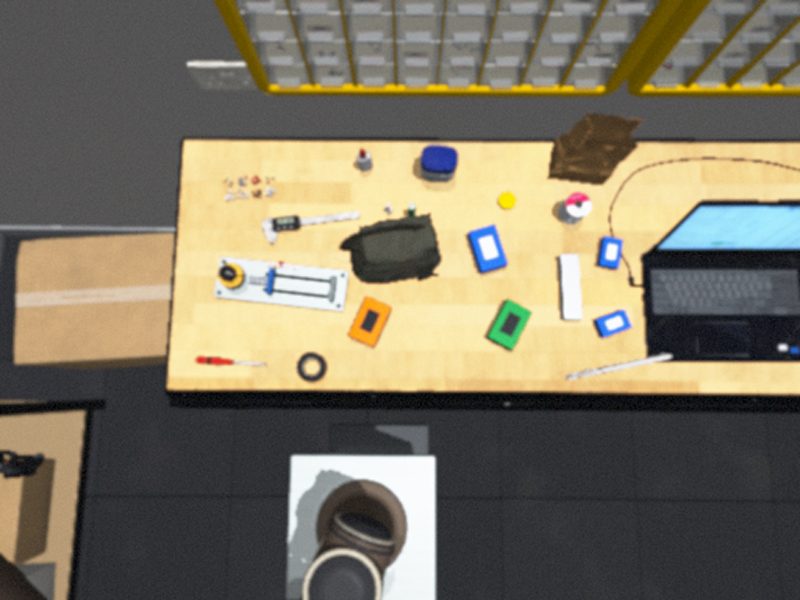

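View pics/side0.png

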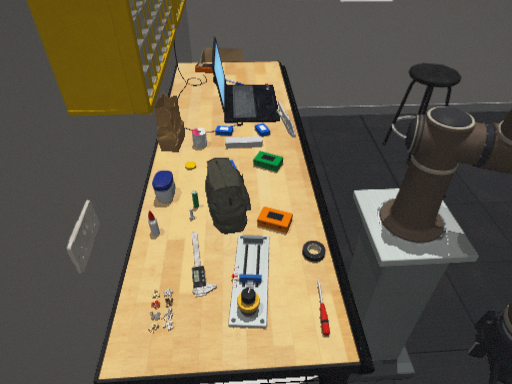

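Top picture: nest at (282,285), orange case (370,322), green (510,325). Blue candidates are (488,248), which is large, and (610,253) and (613,323), which are small look-alikes. The bar is at (570,287), the tape at (312,367), the screwdriver at (232,362) and the bag at (395,248). The ruler at (620,367) and laptop aren't needed. No grey case shows. I choose blue (488,248) and check it by size in a crop.

```bash
cat > h.py <<'E'
import numpy as np, cv2
from plant import readout, viewer
from scipy.spatial.transform import Rotation as R
def ray(name,px,pose=None):
    c=viewer.camera_info(name); K=c["intrinsics"]
    u=cv2.undistortPoints(np.array([[px]],float),K,c["D"])[0,0]
    d=np.array([u[0],-u[1],-1.])
    if name=="wrist":
        p,r=pose; T=np.eye(4); T[:3,:3]=R.from_rotvec(r).as_matrix(); T[:3,3]=p
        M=T@c["T_tool_cam"]
    else: M=np.linalg.inv(c["extrinsics"])
    return M[:3,3], M[:3,:3]@d
def at(name,px,z,pose=None):
    o,d=ray(name,px,pose); return (o+d*(z-o[2])/d[2])[:2]
def proj(name,P,pose=None):
    c=viewer.camera_info(name)
    if name=="wrist":
        p,r=pose; T=np.eye(4); T[:3,:3]=R.from_rotvec(r).as_matrix(); T[:3,3]=p
        E=np.linalg.inv(T@c["T_tool_cam"])
    else: E=c["extrinsics"]
    q=(E@np.append(P,1))[:3]*[1,-1,-1]
    return cv2.projectPoints(q[None],np.zeros(3),np.zeros(3),c["intrinsics"],c["D"])[0][0,0]
def shot(f,name="wrist"):
    s=readout.sense(); i=viewer.capture(name); cv2.imwrite(f"pics/{f}.png",i)
    np.save(f"pics/{f}.npy",np.array([s["position"],s["eef_rot"]])); return i
def pose(f): return np.load(f"pics/{f}.npy")
def crop(f,x0,y0,x1,y1,k):
    i=cv2.imread(f"pics/{f}.png")[y0:y1,x0:x1]
    cv2.imwrite(f"pics/{f}_c{x0}.png",cv2.resize(i,None,fx=k,fy=k,interpolation=cv2.INTER_CUBIC))
def rect(pts):
    # min-area rect of 4 world corner points -> centre, long axis angle, sizes
    (c,(w,h),a)=cv2.minAreaRect(np.array(pts,np.float32))
    if h>w: a+=90; w,h=h,w
    return np.round(c,1), round((a+90)%180-90,1), round(w,1), round(h,1)
E
python3 - <<'E'
from h import *
a=cv2.imread("pics/top0.png")
i=cv2.resize(a[130:245,130:290],None,fx=5,fy=5,interpolation=cv2.INTER_CUBIC);j=cv2.resize(a[130:245,280:440],None,fx=5,fy=5,interpolation=cv2.INTER_CUBIC)
cv2.imwrite("pics/t1.png",i);cv2.imwrite("pics/t2.png",j)
for n,p,z in [("nestend-x",(218,285),12),("ring",(231,274),80),("nest+x",(347,290),12),("orange",(370,322),32),("green",(510,325),32),("blue",(488,248),32),("bar",(570,287),26),("tape",(312,367),19),("sd",(232,362),10)]:
    print(n,at("top",np.array(p)/1.5625,z).round())
E
```

```text
nestend-x [527. 339.]
ring [539. 288.]
nest+x [518.  42.]
orange [442. -13.]
green [ 437. -327.]
blue [ 614. -281.]
bar [ 526. -466.]
tape [341. 116.]
sd [351. 298.]
```

View pics/t1.png

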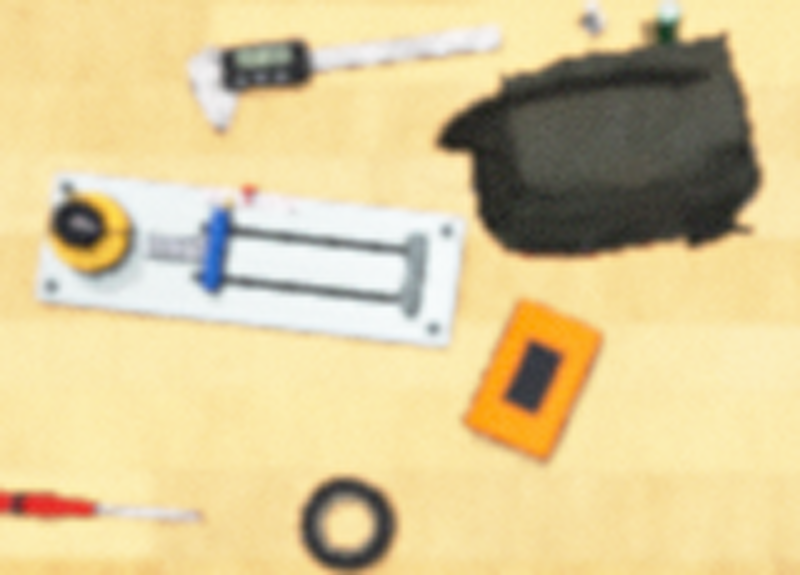

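View pics/t2.png

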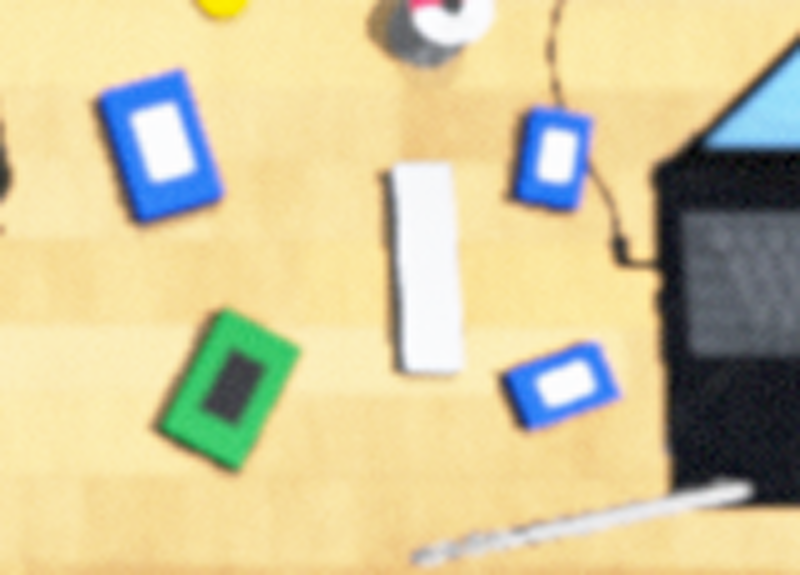

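Crops: nest plate corners in t1 at (55,175), (468,212), (447,348) and (37,300), blue stop at (215,250), red tab at (250,190). The large blue case is in t2 at (160,146). The other two blues at (553,158) and (560,385) are smaller.

```bash
python3 - <<'E'
from h import *
w=lambda pts,o,z:[at("top",(np.array(p)+.0)/5+o,z) for p in pts]
n=w([(55,175),(468,212),(447,348),(37,300)],(130,130),12); print("nest",rect(n),np.round(n))
for k,p,o,z in [("orange",[(525,298),(604,335),(548,462),(465,425)],(130,130),32),
 ("blue",[(100,95),(183,70),(222,195),(145,222)],(280,130),32),
 ("green",[(222,308),(300,350),(238,470),(158,425)],(280,130),32),
 ("small",[(533,105),(592,115),(577,210),(515,198)],(280,130),20),
 ("bar",[(392,163),(450,163),(462,372),(404,372)],(280,130),26)]:
    print(k,rect(w(p,o,z)))
print(w([(88,222),(250,190)],(130,130),83))
print("tab",w([(250,190)],(130,130),14))
s=readout.sense();print(R.from_rotvec(s["eef_rot"]).as_matrix().round(3))
E
```

```text
nest (array([529.4, 191.4]), 85.1, 300.3, 100.1) [[591. 337.]
 [566.  37.]
 [467.  50.]
 [500. 345.]]
orange (array([442.8, -14.7]), -23.5, 98.9, 63.7)
blue (array([ 613.4, -282.2]), 18.5, 97.8, 62.7)
green (array([ 438.8, -326.1]), -29.1, 95.9, 63.2)
small (array([ 609.7, -563.8]), -11.3, 71.7, 44.6)
bar (array([ 527.4, -468.2]), 1.0, 151.3, 41.4)
[array([542.08440728, 288.1351208 ]), array([565.21650721, 179.0726738 ])]
tab [array([581.05945062, 195.03070513])]
[[-0.955  0.295 -0.001]
 [ 0.295  0.955 -0.002]
 [ 0.    -0.002 -1.   ]]
```

```bash
python3 -m jog '[[[-0.056,-0.035,0.004],10,0],[[-0.112,-0.07,0.008],20,0],[[-0.168,-0.104,0.012],30,0],[[-0.224,-0.139,0.016],40,0],[[-0.28,-0.174,0.02],50,0],[[-0.336,-0.208,0.024],60,0],[[-0.392,-0.243,0.028],70,0],[[-0.447,-0.277,0.031],78,0]]'; python3 -m jog '[[[0,0,0],0,0],[[0,0,0],0,0],[[0,0,0],0,0],[[0,0,0],0,0],[[0,0,0],0,0],[[0,0,0],0,0],[[0,0,0],0,0],[[0,0,0],0,0]]'; python3 - <<'E'
from h import *
i=shot("w1"); print(readout.sense()["qpos"],readout.sense()["eef_rot"])
cv2.imwrite("pics/w1b.png",cv2.resize(i,(800,600),interpolation=cv2.INTER_CUBIC))
E
```

```text
t: 1.15
position: [513.2, 218.9, 201.3]
eef_rot: [-2.325, -2.113, -0.0]
force: [0.1, 1.1, 0.3]
width: 1.003
finger_force: 0.0
t: 2.15
position: [512.3, 220.6, 201.6]
eef_rot: [2.319, 2.119, 0.0]
force: [-1.3, 0.1, 0.0]
width: 0.996
finger_force: 0.0
[ 3.28527063e-01  2.10564659e-01  1.82074545e+00 -1.45332132e-05
  1.11035784e+00  4.18983734e-01] [-2.31958733e+00 -2.11872713e+00  1.16586617e-04]
```

View pics/w1b.png

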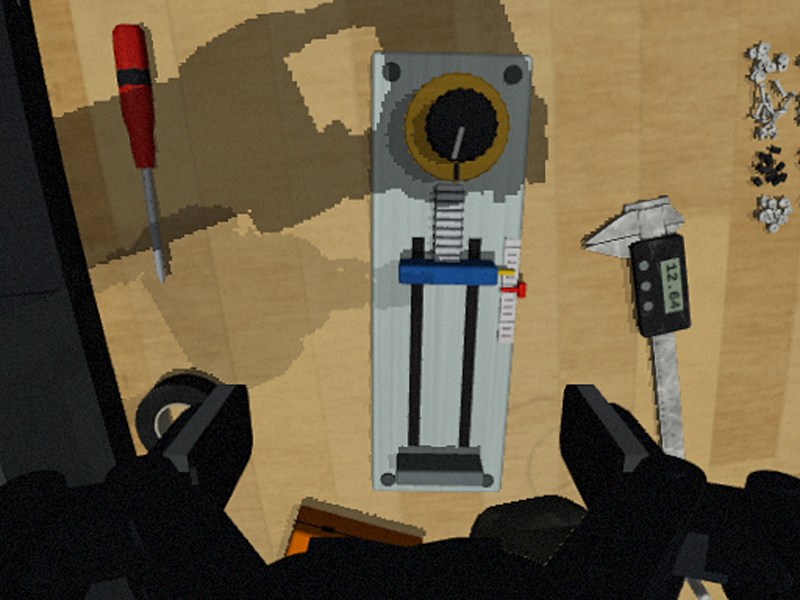

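Wrist view: plate corners (373,53), (531,57), (500,490) and (373,490), knob centre (461,125), ring (457,127). Yellow pointer tip is at (512,272) and the red tab at (512–526,290).

```bash
python3 - <<'E'
from h import *
P=pose("w1"); f=lambda p,z: at("wrist",np.array(p)/1.5625,z,P)
c=[f(p,12) for p in [(373,53),(531,57),(500,490),(373,490)]]; print(np.round(c,1),rect(c))
C=np.mean(c,0); a=((c[2]+c[3])-(c[0]+c[1])); a/=np.linalg.norm(a); print(C,a,np.degrees(np.arctan2(a[1],a[0])))
k=f((461,125),83); r=f((457,127),54); print("knob",k,"ring",r,"pred",C-105*a)
for n,p in [("ptr",(513,272)),("tab",(512,290)),("scale0",(513,238)),("scale1",(506,343))]:
  for z in (14,20): print(n,z,((f(p,z)-C)@a).round(1),((f(p,z)-C)@np.array([-a[1],a[0]])).round(1))
i=cv2.imread("pics/w1.png")[145:225,280:370];cv2.imwrite("pics/w1z.png",cv2.resize(i,None,fx=8,fy=7,interpolation=cv2.INTER_CUBIC))
E
```

```text
[[504.7 346.9]
 [597.1 336.9]
 [566.4  43.8]
 [473.1  52.7]] (array([535.5, 194.8]), 83.9, 295.9, 93.7)
[535.3130014  195.09287311] [-0.1055699  -0.99441188] -96.06000198668208
knob [545.79681185 299.0107582 ] ring [546.6800043  299.22614322] pred [546.39784102 299.50612097]
ptr 14 -18.0 43.6
ptr 20 -19.3 42.3
tab 14 -6.0 43.8
tab 20 -7.6 42.5
scale0 14 -40.0 42.1
scale0 20 -40.9 40.8
scale1 14 30.6 42.4
scale1 20 28.3 41.1
```

View pics/w1z.png

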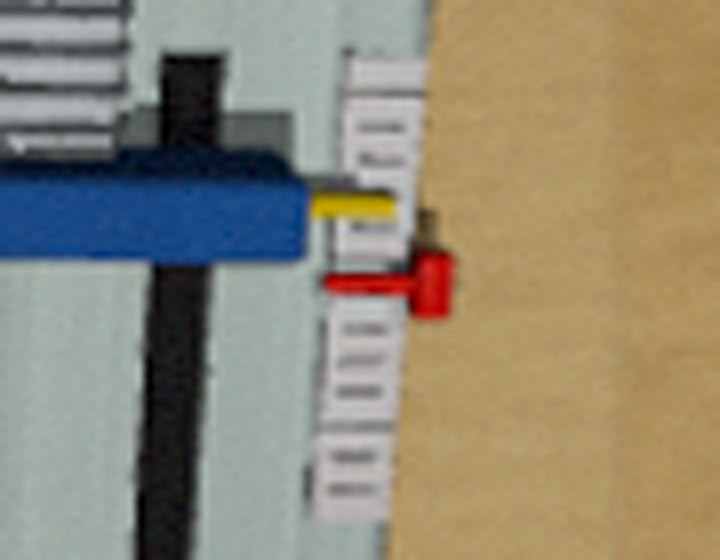

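```bash
python3 -m jog '[[[0.04,0.014,0.02],0,0],[[0.081,0.027,0.04],0,0],[[0.081,0.027,0.07],0,0],[[0.081,0.027,0.08],0,0],[[0.081,0.027,0.08],0,0],[[0.081,0.027,0.08],0,0],[[0.081,0.027,0.08],0,0],[[0.081,0.027,0.08],0,0]]'; python3 - <<'E'
from h import *
s=readout.sense();p=s["position"];M=R.from_rotvec(s["eef_rot"]).as_matrix()
print(p,"delta tool",M.T@(np.array([546.3,299.3,22])-p))
E
```

```text
t: 3.2
position: [547.1, 298.9, 122.7]
eef_rot: [2.319, 2.118, 0.003]
force: [0.7, -0.3, -1.1]
width: 0.999
finger_force: 0.0
[547.08841398 298.93418729 122.71576753] delta tool [  0.20135073  -0.97282087 100.71461821]
```

```bash
python3 -m jog '[[[0,-0.001,0.04],0,0],[[0,-0.001,0.08],0,0],[[0,-0.001,0.1],0,0],[[0,-0.001,0.1],0,0],[[0,-0.001,0.1],0,1],[[0,-0.001,0.1],0,1],[[0,-0.001,0.1],0,1],[[0,-0.001,0.1],0,1]]'; python3 -m jog '[[[0,0,0],0,1],[[0,0,0],0,1],[[0,0,0],-9,1],[[0,0,0],-18,1],[[0,0,0],-27,1],[[0,0,0],-36,1],[[0,0,0],-45,1],[[0,0,0],-54,1]]';  python3 - <<'E'
from h import *
s=readout.sense();print(s["force"],s["ft_torque"],s["qpos"][5],s["width"])
i=shot("w2"); 
E
```

```text
t: 4.2
position: [546.6, 299.8, 24.2]
eef_rot: [2.32, 2.118, 0.004]
force: [-1.9, 0.6, 5.2]
width: 0.637
finger_force: 62.7
t: 5.2
position: [546.3, 299.7, 24.2]
eef_rot: [1.098, 2.943, 0.002]
force: [-2.0, -0.1, 5.4]
width: 0.636
finger_force: 62.8
[-1.96354745 -0.06390797  5.43971412] [-0.22690801  0.49813202 -0.05156176] -0.42548698304141025 0.6362171145066654
```

View pics/w2.png

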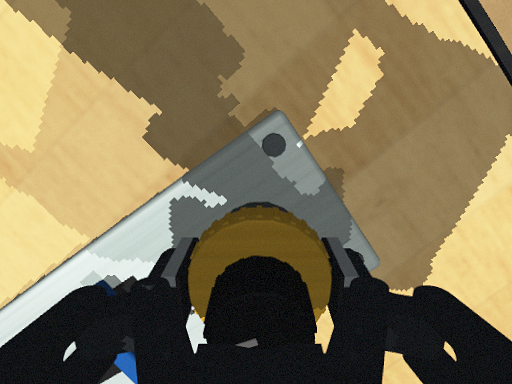

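```bash
python3 -m jog '[[[0,0,0],-8,1],[[0,0,0],-8,1],[[0,0,0],-8,1],[[0,0,0],-8,1],[[0,0,0],-8,0],[[0,0,0],-8,0],[[0,0,0],-8,0],[[0,0,0],-8,0]]'; python3 -m jog '[[[0,0,-0.02],0,0],[[0,0,-0.033],0,0],[[0,0,-0.033],0,0],[[0,0,-0.033],0,0],[[0,0,-0.033],0,1],[[0,0,-0.033],0,1],[[0,0,-0.033],0,1],[[0,0,-0.033],0,1]]';  python3 - <<'E'
from h import *
s=readout.sense();print(s["position"],s["force"],s["ft_torque"],s["qpos"][5],s["width"])
E
```

```text
t: 6.25
position: [545.5, 298.9, 21.5]
eef_rot: [-0.897, -3.011, 0.0]
force: [0.3, -0.1, 0.4]
width: 1.0
finger_force: 0.0
t: 7.25
position: [545.9, 299.8, 54.7]
eef_rot: [0.897, 3.01, 0.003]
force: [0.4, 2.7, -0.3]
width: 0.381
finger_force: 59.7
[545.88520616 299.79908337  54.70426384] [ 0.36781272  2.70030452 -0.31330077] [ 0.47749057 -0.11540932  0.04373311] -0.5604647256783806 0.3813000514396507
```

```bash
python3 -m jog '[[[0,0,0],9,1],[[0,0,0],18,1],[[0,0,0],27,1],[[0,0,0],36,1],[[0,0,0],45,1],[[0,0,0],54,1],[[0,0,0],60,1],[[0,0,0],60,1]]'; python3 - <<'E'
from h import *
s=readout.sense();print(s["position"],s["force"],s["ft_torque"],s["qpos"][5],s["width"])
i=shot("w3"); C=np.array([535.3,195.1]);a=np.array([-.1056,-.9944]);b=np.array([.9944,-.1056])
print(proj("wrist",np.append(C-6*a+44*b,14),pose("w3")), proj("top",np.append(C-6*a+44*b,14)), proj("side",np.append(C-6*a+44*b,14)))
shot("s3","side")
E
```

```text
t: 8.25
position: [546.5, 300.2, 54.8]
eef_rot: [-2.282, -2.159, -0.005]
force: [3.2, 4.5, -3.0]
width: 0.38
finger_force: 59.7
[546.49582701 300.15595767  54.75795122] [ 3.17110242  4.50521402 -2.95016839] [ 0.75680219 -0.40649793 -0.17678644] 0.4862245642187447 0.3800691042037537
[317.21637656 361.85927436] [179.60009748 168.36854914] [234.40941979 275.82228823]
```

View pics/w3.png

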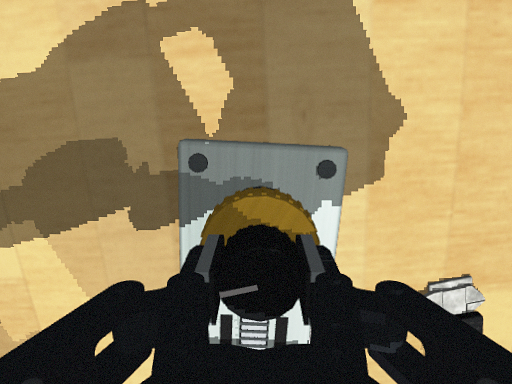

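```bash
python3 -m jog '[[[0,0,0],0,0],[[0,0,0],0,0],[[0,0,0],0,0],[[0,0,-0.04],0,0],[[0,0,-0.08],0,0],[[-0.06,0.02,-0.08],0,0],[[-0.06,0.02,-0.08],0,0],[[-0.06,0.02,-0.08],0,0]]'; python3 - <<'E'
from h import *
i=shot("w4")
cv2.imwrite("pics/w4b.png",cv2.resize(i,(800,600),interpolation=cv2.INTER_CUBIC))
E
```

```text
t: 9.35
position: [561.8, 237.5, 134.4]
eef_rot: [-2.283, -2.157, 0.001]
force: [-0.0, 0.0, -0.1]
width: 0.998
finger_force: 0.0
```

View pics/w4b.png

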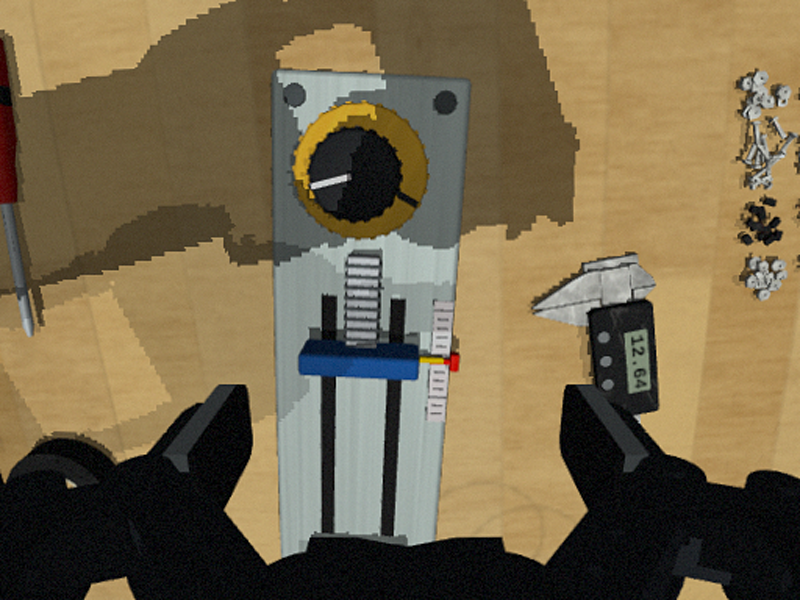

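Pointer at (432,359), tab at (452,361): nearly aligned, and the ring mark shows it clearly loosened. I'll measure the remainder by colour.

```bash
python3 - <<'E'
from h import *
P=pose("w4"); i=cv2.imread("pics/w4.png"); h=cv2.cvtColor(i,cv2.COLOR_BGR2HSV)
a=np.array([-.1056,-.9944]);C=np.array([535.3,195.1]);b=np.array([.9944,-.1056])
for nm,src,y0,y1,x0,x1 in [("w4",i,215,245,262,305),("w1",cv2.imread("pics/w1.png"),165,200,310,345)]:
  h=cv2.cvtColor(src,cv2.COLOR_BGR2HSV)[y0:y1,x0:x1].astype(int); P=pose(nm)
  Y=(h[...,1]>170)&(abs(h[...,0]-27)<6)&(h[...,2]>90); Rd=(h[...,1]>170)&((h[...,0]<6)|(h[...,0]>174))&(h[...,2]>80)
  for n,m in(("yel",Y),("red",Rd)):
    v,u=np.nonzero(m); print(nm,n,len(u))
    for c in sorted(set(u)): print(c+x0,sorted(v[u==c]+y0),end=" ")
    print()
    for z in (14,18,22): print(z,[(((at("wrist",(u.mean()+x0,v.mean()+y0),z,P))-C)@w).round(1) for w in (a,b)])
E
```

```text
w4 yel 51
268 [np.int64(230), np.int64(231)] 269 [np.int64(228), np.int64(229), np.int64(230), np.int64(231)] 270 [np.int64(228), np.int64(229), np.int64(230), np.int64(231)] 271 [np.int64(228), np.int64(229), np.int64(230), np.int64(231)] 272 [np.int64(228), np.int64(229), np.int64(230), np.int64(231)] 273 [np.int64(229), np.int64(230), np.int64(231)] 274 [np.int64(229), np.int64(230), np.int64(231)] 275 [np.int64(229), np.int64(230), np.int64(231)] 276 [np.int64(229), np.int64(230), np.int64(231)] 277 [np.int64(229), np.int64(230), np.int64(231)] 278 [np.int64(229), np.int64(230), np.int64(231)] 279 [np.int64(229), np.int64(230), np.int64(231)] 280 [np.int64(229), np.int64(230), np.int64(231)] 281 [np.int64(229), np.int64(230), np.int64(231)] 282 [np.int64(229), np.int64(230), np.int64(231)] 283 [np.int64(229), np.int64(230), np.int64(231)] 
14 [np.float64(-7.2), np.float64(36.8)]
18 [np.float64(-8.8), np.float64(36.5)]
22 [np.float64(-10.4), np.float64(36.2)]
w4 red 68
284 [np.int64(231), np.int64(232)] 285 [np.int64(230), np.int64(231), np.int64(232)] 286 [np.int64(230), np.int64
[... 2272 characters left out ...]
332 [np.int64(181), np.int64(182), np.int64(183), np.int64(184), np.int64(185), np.int64(186), np.int64(187), np.int64(188), np.int64(189)] 333 [np.int64(181), np.int64(182), np.int64(183), np.int64(184), np.int64(185), np.int64(186), np.int64(187), np.int64(188), np.int64(189)] 334 [np.int64(181), np.int64(182), np.int64(183), np.int64(184), np.int64(185), np.int64(186), np.int64(187), np.int64(188), np.int64(189)] 335 [np.int64(181), np.int64(182), np.int64(183), np.int64(184), np.int64(185), np.int64(186), np.int64(187), np.int64(188), np.int64(189)] 336 [np.int64(182)] 
14 [np.float64(-6.7), np.float64(46.3)]
18 [np.float64(-7.7), np.float64(45.4)]
22 [np.float64(-8.8), np.float64(44.5)]
```

```bash
python3 -m jog '[[[-0.04,0.005,0.01],1,0],[[-0.08,0.01,0.03],2,0],[[-0.108,0.012,0.055],2.8,0],[[-0.108,0.012,0.055],2.8,0],[[-0.108,0.012,0.055],2.8,0],[[-0.108,0.012,0.055],2.8,0],[[-0.108,0.012,0.055],2.8,0],[[-0.108,0.012,0.055],2.8,0]]'; cat > tab.py <<'E'
from h import *
import sys
f=sys.argv[1]; i=shot(f); P=pose(f)
a=np.array([-.1056,-.9944]);C=np.array([535.3,195.1]);b=np.array([.9944,-.1056])
q=proj("wrist",np.append(C-6*a+44*b,15),P); x0,y0=(q-30).astype(int); print("expect",q)
h=cv2.cvtColor(i,cv2.COLOR_BGR2HSV)[max(y0,0):y0+60,x0:x0+60].astype(int); y0=max(y0,0)
Y=(h[...,1]>150)&(abs(h[...,0]-27)<6)&(h[...,2]>90); Rd=(h[...,1]>150)&((h[...,0]<6)|(h[...,0]>174))&(h[...,2]>60)
for n,m in(("yel",Y),("red",Rd)):
    v,u=np.nonzero(m)
    for z in (13,16,20):
        L=[(np.array([(at("wrist",(c+x0,v[u==c].mean()+y0),z,P)-C)@w for w in (a,b)]),sum(u==c)) for c in sorted(set(u))]
        print(n,z,[(round(x[0],1),round(x[1]),int(k)) for x,k in L[::3]])
cv2.imwrite(f"pics/{f}z.png",cv2.resize(i[y0:y0+60,x0:x0+60],None,fx=8,fy=8,interpolation=cv2.INTER_CUBIC))
E
python3 tab.py w5
```

```text
t: 10.4
position: [568.5, 130.1, 80.2]
eef_rot: [2.333, 2.103, 0.001]
force: [-0.2, 0.5, 0.0]
width: 0.999
finger_force: 0.0
expect [266.71023112  99.97984779]
yel 13 [(np.float64(-8.0), 30, 4), (np.float64(-8.3), 32, 5), (np.float64(-8.3), 33, 5), (np.float64(-8.3), 35, 5), (np.float64(-8.3), 37, 5), (np.float64(-8.3), 39, 5), (np.float64(-8.3), 41, 5), (np.float64(-8.3), 42, 5)]
yel 16 [(np.float64(-8.0), 30, 4), (np.float64(-8.3), 32, 5), (np.float64(-8.3), 33, 5), (np.float64(-8.3), 35, 5), (np.float64(-8.3), 37, 5), (np.float64(-8.3), 39, 5), (np.float64(-8.3), 41, 5), (np.float64(-8.3), 42, 5)]
yel 20 [(np.float64(-8.0), 30, 4), (np.float64(-8.3), 32, 5), (np.float64(-8.3), 34, 5), (np.float64(-8.3), 35, 5), (np.float64(-8.3), 37, 5), (np.float64(-8.3), 39, 5), (np.float64(-8.3), 41, 5), (np.float64(-8.3), 42, 5)]
red 13 [(np.float64(-6.2), 36, 2), (np.float64(-6.2), 38, 2), (np.float64(-6.0), 40, 1), (np.float64(-6.0), 42, 1), (np.float64(-6.3), 44, 2), (np.float64(-7.1), 45, 5), (np.float64(-6.6), 47, 15), (np.float64(-6.9), 49, 16), (np.float64(-6.9), 51, 16)]
red 16 [(np.float64(-6.3), 36, 2), (np.float64(-6.3), 38, 2), (np.float64(-6.0), 40, 1), (np.float64(-6.0), 42, 1), (np.float64(-6.3), 44, 2), (np.float64(-7.2), 45, 5), (np.float64(-6.6), 47, 15), (np.float64(-6.9), 49, 16), (np.float64(-6.9), 51, 16)]
red 20 [(np.float64(-6.3), 37, 2), (np.float64(-6.3), 38, 2), (np.float64(-6.0), 40, 1), (np.float64(-6.0), 42, 1), (np.float64(-6.3), 43, 2), (np.float64(-7.2), 45, 5), (np.float64(-6.6), 47, 15), (np.float64(-6.9), 49, 16), (np.float64(-6.9), 50, 16)]
```

View pics/w5z.png

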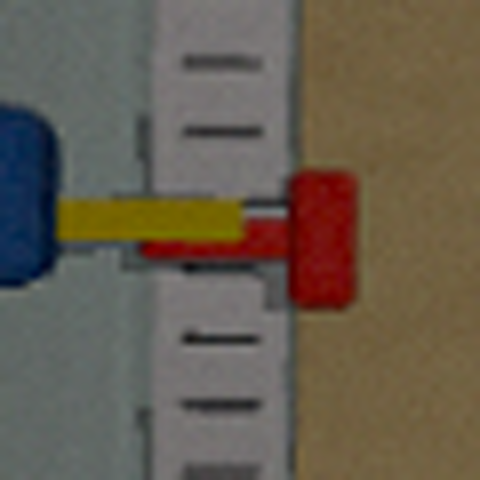

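The view straight down gives pointer row 220 against tab row 239 in the crop, so 1.4 mm remains, which is 8° more clockwise.

```bash
python3 -m jog '[[[0,0,-0.045],0,0],[[0.05,-0.012,-0.045],0,0],[[0.1,-0.024,-0.045],0,0],[[0.15,-0.036,-0.045],0,0],[[0.166,-0.04,-0.045],0,0],[[0.166,-0.04,-0.045],0,0],[[0.166,-0.04,-0.045],0,0],[[0.166,-0.04,-0.045],0,0]]'
```

```text
t: 11.45
position: [545.9, 297.2, 124.5]
eef_rot: [2.336, 2.1, -0.001]
force: [-0.8, -0.9, 0.6]
width: 1.001
finger_force: 0.0
```

```bash
python3 -m jog '[[[0.002,0,0.04],0,0],[[0.002,0,0.069],0,0],[[0.002,0,0.069],0,0],[[0.002,0,0.069],0,1],[[0.002,0,0.069],0,1],[[0.002,0,0.069],0,1],[[0.002,0,0.069],0,1],[[0.002,0,0.069],0,1]]';python3 -m jog '[[[0,0,0],4,1],[[0,0,0],8,1],[[0,0,0],8,1],[[0,0,0],8,1],[[0,0,0],8,1],[[0,0,0],8,0],[[0,0,0],8,0],[[0,0,0],8,0]]';python3 -m jog '[[[0,0,-0.04],0,0],[[-0.03,0.01,-0.07],0,0],[[-0.08,0.015,-0.06],-4,0],[[-0.13,0.02,-0.04],-8,0],[[-0.17,0.02,0.02],-8,0],[[-0.17,0.02,0.025],-8,0],[[-0.17,0.02,0.025],-8,0],[[-0.17,0.02,0.025],-8,0]]'; python3 tab.py w6
```

```text
t: 12.45
position: [546.7, 301.2, 57.5]
eef_rot: [2.334, 2.102, 0.003]
force: [-1.3, -0.6, 5.3]
width: 0.381
finger_force: 59.3
t: 13.45
position: [545.7, 300.7, 55.4]
eef_rot: [-2.475, -1.935, 0.0]
force: [1.0, 0.4, 1.1]
width: 0.988
finger_force: 0.0
t: 14.45
position: [526.4, 132.3, 32.2]
eef_rot: [2.332, 2.103, 0.005]
force: [0.3, -0.2, -0.1]
width: 1.004
finger_force: 0.0
expect [360.21832079  96.8200011 ]
yel 13 [(np.float64(-6.9), 35, 6), (np.float64(-6.7), 36, 7), (np.float64(-7.0), 38, 6), (np.float64(-6.8), 39, 7), (np.float64(-6.8), 41, 7), (np.float64(-6.8), 42, 7), (np.float64(-6.8), 43, 7)]
yel 16 [(np.float64(-6.9), 34, 6), (np.float64(-6.7), 36, 7), (np.float64(-6.9), 37, 6), (np.float64(-6.7), 38, 7), (np.float64(-6.8), 40, 7), (np.float64(-6.8), 41, 7), (np.float64(-6.8), 43, 7)]
yel 20 [(np.float64(-6.9), 33, 6), (np.float64(-6.7), 35, 7), (np.float64(-6.9), 36, 6), (np.float64(-6.7), 37, 7), (np.float64(-6.7), 39, 7), (np.float64(-6.7), 40, 7), (np.float64(-6.8), 41, 7)]
red 13 [(np.float64(-7.1), 45, 6), (np.float64(-5.9), 47, 11), (np.float64(-6.9), 48, 21), (np.float64(-6.9), 50, 21), (np.float64(-6.9), 51, 21), (np.float64(-7.2), 52, 20)]
red 16 [(np.float64(-7.0), 44, 6), (np.float64(-5.9), 46, 11), (np.float64(-6.9), 47, 21), (np.float64(-6.9), 49, 21), (np.float64(-6.9), 50, 21), (np.float64(-7.2), 51, 20)]
red 20 [(np.float64(-7.0), 43, 6), (np.float64(-5.9), 45, 11), (np.float64(-6.8), 46, 21), (np.float64(-6.9), 47, 21), (np.float64(-6.9), 49, 21), (np.float64(-7.1), 50, 20)]
```

Aligned within about 0.1 mm. Next, back to the ring.

```bash
python3 -m jog '[[[0,0,-0.05],0,0],[[0,0,-0.093],0,0],[[0.05,0.001,-0.093],0,0],[[0.1,0.002,-0.093],0,0],[[0.15,0.002,-0.093],0,0],[[0.168,0.002,-0.093],0,0],[[0.168,0.002,-0.093],0,0],[[0.168,0.002,-0.093],0,0]]'; python3 - <<'E'
from h import *
s=readout.sense();p=s["position"];M=R.from_rotvec(s["eef_rot"]).as_matrix()
print(p,"delta tool",M.T@(np.array([546.2,299.5,23])-p))
E
```

```text
t: 15.5
position: [543.4, 296.8, 123.7]
eef_rot: [2.334, 2.102, -0.001]
force: [-0.4, 0.1, 0.1]
width: 1.003
finger_force: 0.0
[543.39549585 296.81931168 123.72457095] delta tool [  3.04993629   2.5403357  100.72107579]
```

```bash
python3 -m jog '[[[0.003,0.0025,0.04],0,0],[[0.003,0.0025,0.08],0,0],[[0.003,0.0025,0.1],0,0],[[0.003,0.0025,0.1],0,0],[[0.003,0.0025,0.1],0,1],[[0.003,0.0025,0.1],0,1],[[0.003,0.0025,0.1],0,1],[[0.003,0.0025,0.1],0,1]]'; python3 -m jog '[[[0,0,0],0,1],[[0,0,0],9,1],[[0,0,0],18,1],[[0,0,0],27,1],[[0,0,0],36,1],[[0,0,0],45,1],[[0,0,0],54,1],[[0,0,0],60,1]]'; python3 - <<'E'
from h import *
s=readout.sense();print(s["force"],s["ft_torque"],s["qpos"][5])
E
```

```text
t: 16.5
position: [546.7, 301.1, 26.2]
eef_rot: [-2.334, -2.102, -0.001]
force: [-2.5, -0.5, 5.4]
width: 0.634
finger_force: 63.0
t: 17.5
position: [548.0, 300.2, 26.2]
eef_rot: [3.073, 0.65, 0.004]
force: [-0.6, -3.6, 3.8]
width: 0.631
finger_force: 63.0
[-0.57133543 -3.60754911  3.84624883] [-0.41864119  0.19187168  0.15633159] 1.5877834813937117
```

```bash
python3 -m jog '[[[0,0,0],2,1],[[0,0,0],4,1],[[0,0,0],4,1],[[0,0,0],4,1],[[0,0,0],4,1],[[0,0,0],4,1],[[0,0,0],4,1],[[0,0,0],4,1]]'; python3 - <<'E'
from h import *
s=readout.sense();print(s["force"],s["ft_torque"],s["qpos"][5])
E
python3 -m jog '[[[0,0,0],0,0],[[0,0,0],0,0],[[0,0,0],0,0],[[0,0,-0.04],0,0],[[0,0,-0.08],-9,0],[[0,0,-0.11],-19,0],[[0,0,-0.11],-29,0],[[0,0,-0.11],-39,0]]'
python3 -m jog '[[[-0.02,-0.01,0],-10,0],[[-0.07,-0.02,0],-20,0],[[-0.11,-0.03,0],-25,0],[[-0.11,-0.03,0],-25,0],[[-0.11,-0.03,0],-25,0],[[-0.11,-0.03,0],-25,0],[[-0.11,-0.03,0],-25,0],[[-0.11,-0.03,0],-25,0]]'
python3 - <<'E'
from h import *
i=shot("w7"); print(readout.sense()["qpos"])
cv2.imwrite("pics/w7b.png",cv2.resize(i,(800,600),interpolation=cv2.INTER_CUBIC))
E
```

```text
t: 18.5
position: [548.1, 300.1, 26.1]
eef_rot: [3.092, 0.551, 0.004]
force: [-0.8, -4.4, 7.1]
width: 0.63
finger_force: 63.3
[-0.75549717 -4.42611142  7.06389316] [-0.50816478  0.19813028  0.37469026] 1.6521794724466325
t: 19.5
position: [546.8, 300.9, 134.4]
eef_rot: [-2.729, -1.556, -0.002]
force: [0.3, -0.6, 0.4]
width: 1.001
finger_force: 0.0
t: 20.5
position: [464.5, 222.0, 133.6]
eef_rot: [2.334, 2.103, 0.0]
force: [-0.0, -0.6, 0.5]
width: 1.002
finger_force: 0.0
[3.61140436e-01 2.18113218e-01 1.96869806e+00 2.68618672e-05
 9.54865212e-01 4.65225316e-01]
```

View pics/w7b.png

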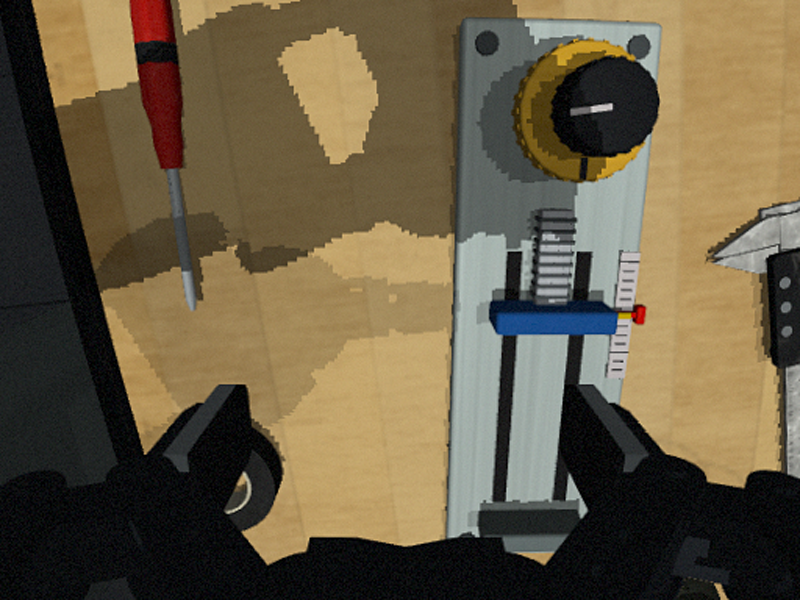

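Ring tight: torque rose at its end, and the ring mark is back in line with the nest. The pointer is at (628,315) on the tab. Now locating the fixed stop face from two views.

```bash
python3 - <<'E'
from h import *
a=np.array([-.1056,-.9944]);C=np.array([535.3,195.1]);b=np.array([.9944,-.1056])
for f,pts in [("w1",[(440,447),(440,455),(440,485)]),("w7",[(530,502),(530,508),(530,534),(555,334),(550,303)])]:
  for p in pts: print(f,p,[(z,np.round([(at("wrist",np.array(p)/1.5625,z,pose(f))-C)@w for w in(a,b)],1)) for z in (12,36)])
P=pose("w7");c=[at("wrist",np.array(p)/1.5625,12,P) for p in [(461,18),(662,23)]];print(np.round([[(q-C)@a,(q-C)@b] for q in c],1))
for f,x0,y0,x1,y1 in [("w7",290,300,390,360)]:
  g=cv2.imread(f"pics/{f}.png"); print([int(g[r,340].mean()) for r in range(310,360)])
g=cv2.imread("pics/w1.png"); print([int(g[r,280].mean()) for r in range(275,322)])
E
```

```text
w1 (440, 447) [(12, array([111.2,   1.2])), (36, array([96.5, -0.8]))]
w1 (440, 455) [(12, array([117.8,   1.4])), (36, array([102.6,  -0.6]))]
w1 (440, 485) [(12, array([143.1,   2.4])), (36, array([126.1,   0.2]))]
w7 (530, 502) [(12, array([111.1,   0.9])), (36, array([93. , -5.9]))]
w7 (530, 508) [(12, array([115.4,   1.2])), (36, array([96.9, -5.6]))]
w7 (530, 534) [(12, array([134.5,   2.7])), (36, array([114.2,  -4.2]))]
w7 (555, 334) [(12, array([5.3, 6.5])), (36, array([-3.2, -0.8]))]
w7 (550, 303) [(12, array([-11.9,   2.4])), (36, array([-18.8,  -4.5]))]
[[-148.3  -47.9]
 [-148.5   46.8]]
[165, 169, 165, 169, 169, 167, 167, 166, 166, 168, 144, 84, 89, 87, 90, 77, 52, 29, 29, 35, 33, 32, 34, 38, 35, 36, 28, 32, 38, 33, 28, 39, 61, 84, 96, 106, 103, 106, 104, 102, 106, 104, 95, 148, 147, 143, 150, 134, 1, 10]
[163, 163, 165, 161, 166, 164, 164, 166, 162, 167, 169, 77, 84, 85, 84, 55, 26, 28, 34, 30, 24, 27, 32, 28, 28, 28, 51, 84, 100, 98, 98, 96, 96, 98, 96, 119, 152, 163, 164, 140, 127, 132, 140, 139, 137, 130, 135]
```

```bash
cat > loc.py <<'E'
from h import *
from scipy.optimize import minimize
DIM={"orange":(100,64,32),"blue":(100,64,32),"green":(100,64,32),"bar":(151,40,26)}
def mask(i,c):
    h=cv2.cvtColor(i,cv2.COLOR_BGR2HSV).astype(int); H,S,V=h[...,0],h[...,1],h[...,2]
    m={"orange":(abs(H-12)<6)&(S>190)&(V>70),"blue":(abs(H-110)<12)&(S>150)&(V>60),"green":(abs(H-70)<18)&(S>120)&(V>40),
       "bar":(S<40)&(V>90)}[c]
    return m.astype(np.uint8)*255
def locate(cam,c,guess,z0=0,f=None,img=None):
    P=pose(f) if f else None
    if img is None: img=shot(f,cam) if f else viewer.capture(cam); P=pose(f) if f else None
    M=mask(img,c); L,W,Hh=DIM[c]
    def pts(v):
        cs,sn=np.cos(v[2]),np.sin(v[2])
        return np.array([proj(cam,np.array([v[0]+sx*L/2*cs-sy*W/2*sn,v[1]+sx*L/2*sn+sy*W/2*cs,z]),P) for sx in(-1,1) for sy in(-1,1) for z in(z0,z0+Hh)])
    g=proj(cam,np.array([guess[0],guess[1],z0+20]),P)
    cn=cv2.findContours(M,cv2.RETR_EXTERNAL,cv2.CHAIN_APPROX_NONE)[0]
    best=None
    cn=[k for k in cn if cv2.contourArea(k)>60]
    k=min(cn,key=lambda k:np.linalg.norm(k[:,0].mean(0)-g)-0.02*cv2.contourArea(k))
    T=np.zeros(M.shape,np.uint8); cv2.fillConvexPoly(T,cv2.convexHull(k),255)
    S=4; x,y,w,h=cv2.boundingRect(k); x-=15;y-=15;w+=30;h+=30
    x=max(x,0);y=max(y,0); T=cv2.resize(T[y:y+h,x:x+w],None,fx=S,fy=S)>127
    def cost(v):
        A=np.zeros(T.shape,np.uint8)
        hull=cv2.convexHull(((pts(v)-[x,y]+.5)*S).astype(np.float32)); cv2.fillConvexPoly(A,np.round(hull).astype(int),1); A=A>0
        return 1-(A&T).sum()/(A|T).sum()
    v=min((minimize(cost,[guess[0],guess[1],np.radians(guess[2])+d],method="Nelder-Mead",options=dict(initial_simplex=[[guess[0],guess[1],np.radians(guess[2])+d],[guess[0]+15,guess[1],np.radians(guess[2])+d],[guess[0],guess[1]+15,np.radians(guess[2])+d],[guess[0],guess[1],np.radians(guess[2])+d+.2]])) for d in (0,.25,-.25)),key=lambda r:r.fun)
    return v.x[:2].round(1),round(np.degrees(v.x[2])%180,1),"IoU",round(1-v.fun,3)
def go(x,y,z,yaw):
    """shift (mm) and twist for the next call to reach the pose from here"""
    s=readout.sense();M=R.from_rotvec(s["eef_rot"]).as_matrix(); y0=np.degrees(np.arctan2(M[1,0],M[0,0]))
    print("from",s["position"].round(1),"yaw",y0.round(1),"shift",(M.T@(np.array([x,y,z])-s["position"])).round(1),"twist",round(-((yaw-y0+180)%360-180),1))
E
python3 - <<'E'
from loc import *
i=viewer.capture("top")
for c,g in [("orange",(443,-15,156.5)),("blue",(613,-282,18.5)),("green",(439,-326,151)),("bar",(527,-468,1))]: print(c,locate("top",c,g,img=i))
go(443,-15,150,156.5)
E
```

```text
Traceback (most recent call last):
  File "loc.py", line 20, in locate
    k=min(cn,key=lambda k:np.linalg.norm(k[:,0].mean(0)-g)-0.02*cv2.contourArea(k))
ValueError: min() iterable argument is empty
```

```bash
python3 - <<'E'
from loc import *
i=viewer.capture("top"); h=cv2.cvtColor(i,cv2.COLOR_BGR2HSV)
for c,g in [("orange",(443,-15)),("blue",(613,-282)),("green",(439,-326)),("bar",(527,-468))]:
  u,v=proj("top",np.array([*g,32])).round().astype(int); print(c,u,v,h[v,u-7].tolist(),h[v-7,u].tolist(),h[v+8,u].tolist(),h[v,u+11].tolist())
go(443,-15,150,156.5)
E
```

```text
orange 237 206 [16, 216, 251] [5, 72, 85] [18, 209, 252] [22, 91, 243]
blue 313 159 [108, 195, 245] [105, 2, 253] [108, 195, 246] [23, 81, 250]
green 326 208 [71, 178, 198] [73, 62, 86] [70, 169, 199] [23, 87, 241]
bar 366 183 [107, 11, 165] [105, 2, 250] [105, 2, 251] [23, 97, 250]
from [464.2 221.7 133.5] yaw 84.0 shift [-237.7    3.5  -16.5] twist -72.5
```

```bash
sed -i 's/(abs(H-12)<6)&(S>190)/(abs(H-14)<7)\&(S>165)/' loc.py; python3 - <<'E'
from loc import *
i=viewer.capture("top")
for c,g in [("orange",(443,-15,156.5)),("blue",(613,-282,18.5)),("green",(439,-326,151)),("bar",(527,-468,1))]: print(c,locate("top",c,g,img=i))
E
python3 -m jog '[[[-0.04,0,-0.01],-10,0],[[-0.08,0,-0.02],-20,0],[[-0.12,0,-0.02],-30,0],[[-0.16,0.002,-0.02],-40,0],[[-0.2,0.003,-0.02],-50,0],[[-0.238,0.003,-0.02],-60,0],[[-0.238,0.003,-0.02],-70,0],[[-0.238,0.003,-0.02],-72.5,0]]'; python3 -m jog '[[[0,0,0],0,0],[[0,0,0],0,0],[[0,0,0],0,0],[[0,0,0],0,0],[[0,0,0],0,0],[[0,0,0],0,0],[[0,0,0],0,0],[[0,0,0],0,0]]'
python3 - <<'E'
from loc import *
r=locate("wrist","orange",(443,-15,156.5),f="o1"); print(r); go(*r[0],-2,r[1])
E
```

```text
orange (array([446. , -10.2]), np.float64(156.6), 'IoU', np.float64(0.95))
t: 21.7
position: [442.3, -16.1, 153.7]
eef_rot: [0.638, 3.076, 0.0]
force: [0.5, -0.5, 0.8]
width: 0.999
finger_force: 0.0
t: 22.7
position: [442.4, -15.4, 153.6]
eef_rot: [0.639, 3.076, -0.0]
force: [0.5, -0.4, -0.4]
width: 1.001
finger_force: 0.0Traceback (most recent call last):
  File "<stdin>", line 3, in <module>
  File "loc.py", line 28, in locate
    v=min((minimize(cost,[guess[0],guess[1],np.radians(guess[2])+d],method="Nelder-Mead",options=dict(initial_simplex=[[guess[0],guess[1],np.radians(guess[2])+d],[guess[0]+15,guess[1],np.radians(guess[2])+d],[guess[0],guess[1]+15,np.radians(guess[2])+d],[guess[0],guess[1],np.radians(guess[2])+d+.2]])) for d in (0,.25,-.25)),key=lambda r:r.fun)
  File "loc.py", line 28, in <genexpr>
    v=min((minimize(cost,[guess[0],guess[1],np.radians(guess[2])+d],method="Nelder-Mead",options=dict(initial_simplex=[[guess[0],guess[1],np.radians(guess[2])+d],[guess[0]+15,guess[1],np.radians(guess[2])+d],[guess[0],guess[1]+15,np.radians(guess[2])+d],[guess[0],guess[1],np.radian
[... 791 characters left out ...]
.py", line 15, in pts
    return np.array([proj(cam,np.array([v[0]+sx*L/2*cs-sy*W/2*sn,v[1]+sx*L/2*sn+sy*W/2*cs,z]),P) for sx in(-1,1) for sy in(-1,1) for z in(z0,z0+Hh)])
                     ~~~~^^^^^^^^^^^^^^^^^^^^^^^^^^^^^^^^^^^^^^^^^^^^^^^^^^^^^^^^^^^^^^^^^^^^^^^
  File "h.py", line 16, in proj
    c=viewer.camera_info(name)
ValueError: time passes only in moves, steps and waits
Traceback (most recent call last):
  File "loc.py", line 10, in locate
    P=pose(f) if f else None
      ~~~~^^^
  File "h.py", line 26, in pose
    def pose(f): return np.load(f"pics/{f}.npy")
                        ~~~~~~~^^^^^^^^^^^^^^^^^
FileNotFoundError: [Errno 2] No such file or directory: 'pics/o1.npy'
```

```bash
sed -i 's/viewer.camera_info(name)/INFO(name)/; ' h.py; sed -i '3a import functools\nINFO=functools.lru_cache(None)(lambda n: viewer.camera_info(n))' h.py; sed -i 's/^    P=pose(f) if f else None/    P=None/' loc.py; python3 - <<'E'
from loc import *
r=locate("wrist","orange",(443,-15,156.5),f="o1"); print(r); go(*r[0],-2,r[1])
i=viewer.capture("top")
for c,g in [("orange",(443,-15,156.5)),("blue",(613,-282,18.5)),("green",(439,-326,151)),("bar",(527,-468,1))]:
  try: print(c,locate("top",c,g,img=i))
  except Exception as e: print(c,e)
E
```

```text
(array([449.1, -12.8]), np.float64(156.3), 'IoU', np.float64(0.961))
from [442.3 -15.4 153.6] yaw 156.5 shift [ -5.2   5.1 155.6] twist 0.2
orange (array([452.9,   3.1]), np.float64(159.6), 'IoU', np.float64(0.237))
blue (array([ 617. , -278.9]), np.float64(15.3), 'IoU', np.float64(0.839))
green (array([ 442.5, -325.9]), np.float64(151.6), 'IoU', np.float64(0.856))
bar (array([ 531.4, -470.5]), np.float64(0.5), 'IoU', np.float64(0.952))
```

```bash
python3 -m jog '[[[-0.005,0.005,0.04],0,0],[[-0.005,0.005,0.09],0,0],[[-0.005,0.005,0.13],0,0],[[-0.005,0.005,0.155],0,0],[[-0.005,0.005,0.155],0,0],[[-0.005,0.005,0.155],0,1],[[-0.005,0.005,0.155],0,1],[[-0.005,0.005,0.155],0,1]]'; python3 -m jog '[[[0,0,0],0,1],[[0,0,0],0,1],[[0,0,-0.05],0,1],[[0,0,-0.1],0,1],[[0,0,-0.12],0,1],[[0,0,-0.12],0,1],[[0,0,-0.12],0,1],[[0,0,-0.12],0,1]]'
python3 - <<'E'
from loc import *
shot("o2"); go(529.5,140.4,119,84); print(readout.sense()["width"],readout.sense()["finger_force"])
E
```

```text
t: 23.8
position: [450.6, -13.0, 0.1]
eef_rot: [0.638, 3.073, 0.0]
force: [0.3, 0.6, 5.1]
width: 0.74
finger_force: 67.3
t: 24.8
position: [447.3, -12.6, 117.0]
eef_rot: [-0.639, -3.072, 0.0]
force: [0.2, -0.4, -1.9]
width: 0.741
finger_force: 67.2
from [447.6 -12.6 117.1] yaw 156.5 shift [-14.2 173.   -2.1] twist 72.5
0.7398748410958161 67.21689820289612
```

View pics/o2.png

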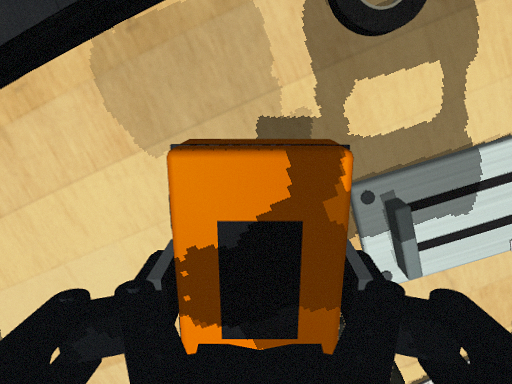

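Case held squarely. Its front top edge is at row 147, columns 170–350.

```bash
python3 - <<'E'
from loc import *
for p in [(175,147),(347,147),(261,140)]: print(at("wrist",p,-32,(np.zeros(3),np.zeros(3))),at("wrist",p,0,(np.zeros(3),np.zeros(3))))
E
```

```text
[ 53.59285459 -28.11170897] [ 48.92828408 -36.1458139 ]
[53.57681377 28.45774284] [48.90758687 36.84484364]
[55.80412732  0.15894433] [51.78145387  0.33135721]
```

```bash
python3 -m jog '[[[-0.003,0.04,-0.02],10,1],[[-0.006,0.08,-0.02],20,1],[[-0.009,0.12,-0.02],30,1],[[-0.012,0.15,-0.02],40,1],[[-0.014,0.172,-0.02],50,1],[[-0.014,0.172,-0.02],60,1],[[-0.014,0.172,-0.02],70,1],[[-0.014,0.172,-0.02],72.5,1]]'; python3 -m jog '[[[0,0,0],0,1],[[0,0,0],0,1],[[0,0,0],0,1],[[0,0,0],0,1],[[0,0,0],0,1],[[0,0,0],0,1],[[0,0,0],0,1],[[0,0,0],0,1]]'; python3 - <<'E'
from loc import *
go(529.3,138.9,13,84);shot("o3")
i=shot("o3t","top"); a=np.array([-.1056,-.9944]);C=np.array([535.3,195.1])
E
```

```text
t: 25.85
position: [529.4, 139.4, 137.0]
eef_rot: [-2.335, -2.099, 0.004]
force: [0.6, -0.9, -1.4]
width: 0.74
finger_force: 67.1
t: 26.85
position: [530.3, 139.4, 138.6]
eef_rot: [-2.334, -2.103, 0.0]
force: [-1.2, -0.6, -1.6]
width: 0.732
finger_force: 67.1
from [530.3 139.4 138.6] yaw 84.0 shift [ -0.6  -0.9 125.6] twist 0.0
```

```bash
python3 -m jog '[[[-0.0005,-0.001,0.04],0,1],[[-0.0005,-0.001,0.08],0,1],[[-0.0005,-0.001,0.1],0,1],[[-0.0005,-0.001,0.115],0,1],[[-0.0005,-0.001,0.122],0,1],[[-0.0005,-0.001,0.124],0,1],[[-0.0005,-0.001,0.124],0,1],[[-0.0005,-0.001,0.124],0,1]]'; python3 - <<'E'
from loc import *
go(529.3,138.9,13,84); print(readout.sense()["force"]);shot("o4")
E
```

```text
t: 27.95
position: [530.0, 139.1, 15.5]
eef_rot: [2.334, 2.102, 0.002]
force: [-0.7, -0.2, -1.3]
width: 0.734
finger_force: 67.1
from [530.  139.1  15.5] yaw 84.0 shift [-0.3 -0.7  2.5] twist 0.0
[-0.68747202 -0.18696743 -1.26665298]
```

View pics/o4.png

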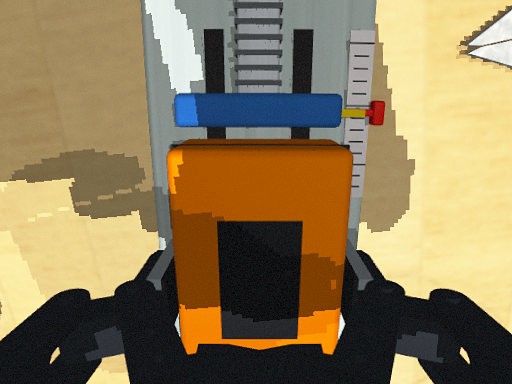

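The case is clear of both stops; blue stop edge is at row 126 and the case front at row 140. Lowering and releasing.

```bash
python3 -m jog '[[[0,0,0.001],0,1],[[0,0,0.0025],0,1],[[0,0,0.003],0,1],[[0,0,0.003],0,0],[[0,0,0.003],0,0],[[0,0,0.003],0,0],[[0,0,-0.04],0,0],[[0,0,-0.1],0,0]]'; python3 -m jog '[[[0,0,-0.06],0,0],[[0,0,-0.12],0,0],[[0,0,-0.15],0,0],[[0,0,-0.15],0,0],[[0,0,-0.15],0,0],[[0,0,-0.15],0,0],[[0,0,-0.15],0,0],[[0,0,-0.15],0,0]]';  python3 - <<'E'
from loc import *
r=locate("wrist","orange",(530,141,84),z0=12,f="o5"); print(r, "want",529.5,140.4,84); go(615,-280,250,17)
E
```

```text
t: 29.0
position: [527.1, 138.6, 113.5]
eef_rot: [-2.332, -2.101, 0.007]
force: [1.0, -0.6, 0.4]
width: 0.994
finger_force: 0.0
t: 30.0
position: [528.9, 138.9, 263.6]
eef_rot: [-2.334, -2.102, 0.002]
force: [0.7, -0.2, 0.7]
width: 0.995
finger_force: 0.0
(array([529.4, 141.1]), np.float64(83.5), 'IoU', np.float64(0.962)) want 529.5 140.4 84
from [529.  139.  263.9] yaw 84.0 shift [-407.7  129.2   13.9] twist 67.0
```

```bash
python3 -m jog '[[[-0.054,0.017,0],9,0],[[-0.108,0.034,0],18,0],[[-0.162,0.051,0],27,0],[[-0.216,0.068,0],36,0],[[-0.27,0.085,0],45,0],[[-0.324,0.102,0],54,0],[[-0.378,0.12,0.01],62,0],[[-0.408,0.129,0.02],67,0]]'; python3 -m jog '[[[0,0,0.04],0,0],[[0,0,0.08],0,0],[[0,0,0.09],0,0],[[0,0,0.09],0,0],[[0,0,0.09],0,0],[[0,0,0.09],0,0],[[0,0,0.09],0,0],[[0,0,0.09],0,0]]'; python3 - <<'E'
from loc import *
r=locate("wrist","blue",(617,-280,17),f="b1"); print(r); go(*r[0],-2,r[1])
E
```

```text
t: 31.05
position: [615.3, -283.4, 244.3]
eef_rot: [3.107, 0.456, 0.001]
force: [0.3, -0.3, 0.1]
width: 1.004
finger_force: 0.0
t: 32.05
position: [615.2, -280.3, 155.2]
eef_rot: [3.106, 0.465, 0.001]
force: [-0.5, -0.9, -0.3]
width: 1.002
finger_force: 0.0
(array([ 617.9, -280.6]), np.float64(16.5), 'IoU', np.float64(0.951))
from [ 615.2 -280.2  155. ] yaw 17.0 shift [  2.5   1.1 157. ] twist 0.5
```

```bash
python3 -m jog '[[[0.0025,0.001,0.04],0.5,0],[[0.0025,0.001,0.09],0.5,0],[[0.0025,0.001,0.13],0.5,0],[[0.0025,0.001,0.157],0.5,0],[[0.0025,0.001,0.157],0.5,0],[[0.0025,0.001,0.157],0.5,1],[[0.0025,0.001,0.157],0.5,1],[[0.0025,0.001,0.157],0.5,1]]'; python3 -m jog '[[[0,0,0],0,1],[[0,0,0],0,1],[[0,0,-0.06],0,1],[[0,0,-0.12],0,1],[[0,0,-0.18],0,1],[[0,0,-0.24],0,1],[[0,0,-0.25],0,1],[[0,0,-0.25],0,1]]'
python3 - <<'E'
from loc import *
i=shot("b2"); go(529.3,138.9,180,84); print(readout.sense()["width"],readout.sense()["finger_force"])
g=cv2.cvtColor(i,cv2.COLOR_BGR2HSV); print([(r,g[r,200].tolist()) for r in range(134,156,2)])
o=cv2.cvtColor(cv2.imread("pics/o2.png"),cv2.COLOR_BGR2HSV); print([(r,o[r,200].tolist()) for r in range(134,156,2)])
E
```

```text
t: 33.1
position: [619.4, -281.3, -0.1]
eef_rot: [3.107, 0.451, 0.005]
force: [0.8, -0.6, 3.1]
width: 0.738
finger_force: 69.4
t: 34.1
position: [617.3, -280.2, 247.3]
eef_rot: [-3.109, -0.451, 0.001]
force: [0.7, -0.3, -4.0]
width: 0.74
finger_force: 69.2
from [ 616.3 -279.7  245.1] yaw 16.5 shift [  35.8 -425.8   66.2] twist -67.5
0.7429834032415505 69.13083672523499
[(134, [20, 107, 126]), (136, [20, 122, 128]), (138, [19, 110, 128]), (140, [19, 112, 125]), (142, [18, 107, 129]), (144, [20, 100, 133]), (146, [112, 62, 74]), (148, [108, 235, 75]), (150, [108, 248, 78]), (152, [106, 255, 23]), (154, [108, 255, 78])]
[(134, [20, 109, 203]), (136, [19, 111, 207]), (138, [19, 112, 184]), (140, [15, 255, 84]), (142, [14, 255, 82]), (144, [12, 102, 25]), (146, [13, 255, 84]), (148, [16, 255, 88]), (150, [15, 255, 141]), (152, [14, 255, 179]), (154, [15, 255, 193])]
```

```bash
python3 -m jog '[[[0.005,-0.053,0],-9,1],[[0.01,-0.106,0],-18,1],[[0.014,-0.16,0],-27,1],[[0.018,-0.213,0],-36,1],[[0.022,-0.266,0],-45,1],[[0.028,-0.32,0],-54,1],[[0.032,-0.373,0.0],-62,1],[[0.037,-0.428,0.0],-67.5,1]]'; python3 -m jog '[[[0,0,0.04],0,1],[[0,0,0.08],0,1],[[0,0,0.09],0,1],[[0,0,0.09],0,1],[[0,0,0.09],0,1],[[0,0,0.09],0,1],[[0,0,0.09],0,1],[[0,0,0.09],0,1]]'; python3 - <<'E'
from loc import *
go(529.6,141.6,46,84)
E
```

```text
t: 35.15
position: [528.6, 141.5, 243.6]
eef_rot: [-2.328, -2.104, 0.009]
force: [0.5, 0.8, -2.4]
width: 0.738
finger_force: 68.9
t: 36.15
position: [531.8, 140.4, 158.3]
eef_rot: [2.334, 2.102, 0.001]
force: [0.2, -0.3, -2.0]
width: 0.737
finger_force: 68.7
from [531.8 140.4 158.3] yaw 84.0 shift [  0.9  -2.4 112.3] twist 0.0
```

```bash
python3 -m jog '[[[0.001,-0.0015,0.04],0,1],[[0.001,-0.0015,0.08],0,1],[[0.001,-0.0015,0.1],0,1],[[0.001,-0.0015,0.106],0,1],[[0.001,-0.0015,0.108],0,1],[[0.001,-0.0015,0.108],0,1],[[0.001,-0.0015,0.108],0,1],[[0.001,-0.0015,0.108],0,1]]'; python3 - <<'E'
from loc import *
go(529.6,141.6,44,84);print(readout.sense()["force"])
E
```

```text
t: 37.15
position: [530.7, 141.7, 50.4]
eef_rot: [2.334, 2.102, 0.002]
force: [-0.2, 0.2, -2.2]
width: 0.738
finger_force: 68.7
from [530.7 141.7  50.4] yaw 84.0 shift [-0.2 -1.1  6.4] twist 0.0
[-0.2420341   0.16765241 -2.19033373]
```

```bash
python3 -m jog '[[[0,-0.001,0.002],0,1],[[0,-0.001,0.004],0,1],[[0,-0.001,0.0055],0,1],[[0,-0.001,0.006],0,1],[[0,-0.001,0.006],0,1],[[0,-0.001,0.006],0,1],[[0,-0.001,0.006],0,1],[[0,-0.001,0.006],0,1]]'; python3 -m jog '[[[0,0,0],0,0],[[0,0,0],0,0],[[0,0,0],0,0],[[0,0,-0.04],0,0],[[0,0,-0.1],0,0],[[0,0,-0.16],0,0],[[0,0,-0.2],0,0],[[0,0,-0.21],0,0]]';  python3 -m jog '[[[0,0,0],0,0],[[0,0,0],0,0],[[0,0,0],0,0],[[0,0,0],0,0],[[0,0,0],0,0],[[0,0,0],0,0],[[0,0,0],0,0],[[0,0,0],0,0]]'; python3 - <<'E'
from loc import *
r=locate("wrist","blue",(530,141,84),z0=44,f="b5"); print(r); go(440,-325,250,151)
E
```

```text
t: 38.15
position: [529.0, 141.6, 43.9]
eef_rot: [-2.334, -2.103, 0.0]
force: [-3.7, -1.4, 4.5]
width: 0.74
finger_force: 69.5
t: 39.15
position: [531.3, 142.1, 257.5]
eef_rot: [2.331, 2.1, 0.01]
force: [-0.2, -0.3, -1.6]
width: 1.004
finger_force: 0.0
t: 40.15
position: [529.1, 141.7, 253.7]
eef_rot: [2.334, 2.103, 0.0]
force: [1.2, 1.2, 0.3]
width: 0.998
finger_force: 0.0
(array([528.5, 140.2]), np.float64(84.2), 'IoU', np.float64(0.955))
from [529.1 141.7 253.7] yaw 84.0 shift [-473.4  -40.     3.7] twist -67.0
```

```bash
python3 -m jog '[[[-0.059,-0.005,0],-9,0],[[-0.118,-0.01,0],-18,0],[[-0.177,-0.015,0],-27,0],[[-0.236,-0.02,0],-36,0],[[-0.295,-0.025,0],-45,0],[[-0.354,-0.03,0],-54,0],[[-0.413,-0.035,0.01],-62,0],[[-0.473,-0.04,0.02],-67,0]]'; python3 -m jog '[[[0,0,0.04],0,0],[[0,0,0.08],0,0],[[0,0,0.085],0,0],[[0,0,0.085],0,0],[[0,0,0.085],0,0],[[0,0,0.085],0,0],[[0,0,0.085],0,0],[[0,0,0.085],0,0]]'; python3 - <<'E'
from loc import *
r=locate("wrist","green",(443,-325,151),f="g1"); print(r); go(*r[0],-2,r[1])
E
```

```text
t: 41.2
position: [439.7, -326.6, 233.9]
eef_rot: [0.781, 3.041, -0.001]
force: [0.6, 0.4, -0.1]
width: 0.997
finger_force: 0.0
t: 42.2
position: [440.3, -324.7, 149.1]
eef_rot: [0.786, 3.041, -0.001]
force: [0.7, 0.8, 0.3]
width: 0.998
finger_force: 0.0
(array([ 443.9, -328.1]), np.float64(151.8), 'IoU', np.float64(0.953))
from [ 440.2 -324.6  148.9] yaw 151.0 shift [ -4.9  -1.2 150.9] twist -0.8
```

```bash
python3 -m jog '[[[-0.005,-0.001,0.04],-0.8,0],[[-0.005,-0.001,0.09],-0.8,0],[[-0.005,-0.001,0.13],-0.8,0],[[-0.005,-0.001,0.151],-0.8,0],[[-0.005,-0.001,0.151],-0.8,0],[[-0.005,-0.001,0.151],-0.8,1],[[-0.005,-0.001,0.151],-0.8,1],[[-0.005,-0.001,0.151],-0.8,1]]'; python3 -m jog '[[[0,0,0],0,1],[[0,0,0],0,1],[[0,0,-0.06],0,1],[[0,0,-0.12],0,1],[[0,0,-0.18],0,1],[[0,0,-0.24],0,1],[[0,0,-0.25],0,1],[[0,0,-0.25],0,1]]'
python3 - <<'E'
from loc import *
i=shot("g2"); go(529.4,141,200,84); print(readout.sense()["width"],readout.sense()["finger_force"])
for f in ("g2","b2","o2"):
  g=cv2.imread(f"pics/{f}.png").mean(2); print(f,[int(g[r,185:335:10].mean()) for r in range(132,160)])
g=cv2.cvtColor(i,cv2.COLOR_BGR2HSV); print([(r,g[r,200].tolist()) for r in range(134,160,2)])
E
```

```text
t: 43.25
position: [445.2, -329.0, -0.7]
eef_rot: [0.764, 3.044, -0.002]
force: [-0.4, -0.7, 4.6]
width: 0.743
finger_force: 68.1
t: 44.25
position: [443.6, -327.6, 247.5]
eef_rot: [0.765, 3.047, -0.0]
force: [-0.6, -0.4, -2.9]
width: 0.737
finger_force: 67.8
from [ 442.8 -326.9  245.7] yaw 151.8 shift [144.4 453.3  46.5] twist 67.8
0.7377245304615461 67.80374050140381
g2 [150, 152, 158, 157, 151, 150, 137, 74, 33, 27, 25, 25, 22, 21, 26, 27, 28, 31, 37, 44, 49, 53, 57, 61, 64, 66, 68, 70]
b2 [143, 146, 149, 153, 152, 153, 151, 152, 153, 152, 153, 154, 156, 141, 62, 41, 42, 38, 40, 34, 24, 37, 39, 40, 40, 46, 53, 61]
o2 [124, 124, 123, 123, 124, 125, 113, 54, 45, 40, 41, 37, 22, 34, 41, 40, 42, 48, 60, 71, 77, 80, 84, 87, 91, 92, 94, 95]
[(134, [19, 115, 201]), (136, [19, 124, 196]), (138, [18, 128, 179]), (140, [68, 213, 48]), (142, [68, 199, 55]), (144, [65, 73, 42]), (146, [71, 250, 48]), (148, [70, 213, 55]), (150, [73, 252, 78]), (152, [70, 223, 110]), (154, [72, 225, 120]), (156, [70, 206, 135]), (158, [71, 208, 146])]
```

```bash
python3 -m jog '[[[0.018,0.056,0],9,1],[[0.036,0.113,0],18,1],[[0.054,0.169,0],27,1],[[0.072,0.225,0],36,1],[[0.09,0.282,0],45,1],[[0.108,0.338,0],54,1],[[0.126,0.394,0],62,1],[[0.144,0.451,0],67.8,1]]'; python3 -m jog '[[[0,0,0.03],0,1],[[0,0,0.06],0,1],[[0,0,0.08],0,1],[[0,0,0.08],0,1],[[0,0,0.08],0,1],[[0,0,0.08],0,1],[[0,0,0.08],0,1],[[0,0,0.08],0,1]]'; python3 - <<'E'
from loc import *
go(528.8,138.5,76,84)
E
```

```text
t: 45.3
position: [527.9, 139.1, 243.8]
eef_rot: [-2.336, -2.096, 0.009]
force: [0.8, -0.2, -1.7]
width: 0.738
finger_force: 67.7
t: 46.3
position: [530.4, 137.7, 168.3]
eef_rot: [2.334, 2.102, 0.002]
force: [-0.7, 0.6, -1.6]
width: 0.74
finger_force: 67.7
from [530.4 137.7 168.3] yaw 84.0 shift [ 0.6 -1.8 92.3] twist 0.0
```

```bash
python3 -m jog '[[[0.0005,-0.001,0.04],0,1],[[0.0005,-0.001,0.07],0,1],[[0.0005,-0.001,0.08],0,1],[[0.0005,-0.001,0.085],0,1],[[0.0005,-0.001,0.086],0,1],[[0.0005,-0.001,0.086],0,1],[[0.0005,-0.001,0.086],0,1],[[0.0005,-0.001,0.086],0,1]]'; python3 - <<'E'
from loc import *
go(528.8,138.5,75.5,84);print(readout.sense()["force"])
E
```

```text
t: 47.3
position: [529.4, 138.3, 82.1]
eef_rot: [2.334, 2.102, 0.001]
force: [0.2, -0.4, -1.1]
width: 0.74
finger_force: 67.6
from [529.4 138.3  82.1] yaw 84.0 shift [ 0.1 -0.6  6.6] twist 0.0
[ 0.20673488 -0.42917176 -1.10467275]
```

Lower, release, go up, then check.

```bash
python3 -m jog '[[[0,-0.0005,0.002],0,1],[[0,-0.0005,0.004],0,1],[[0,-0.0005,0.0055],0,1],[[0,-0.0005,0.006],0,1],[[0,-0.0005,0.006],0,1],[[0,-0.0005,0.006],0,1],[[0,-0.0005,0.006],0,1],[[0,-0.0005,0.006],0,1]]'; python3 -m jog '[[[0,0,0],0,0],[[0,0,0],0,0],[[0,0,0],0,0],[[0,0,-0.04],0,0],[[0,0,-0.1],0,0],[[0,0,-0.16],0,0],[[0,0,-0.18],0,0],[[0,0,-0.19],0,0]]';  python3 -m jog '[[[0,0,0],0,0],[[0,0,0],0,0],[[0,0,0],0,0],[[0,0,0],0,0],[[0,0,0],0,0],[[0,0,0],0,0],[[0,0,0],0,0],[[0,0,0],0,0]]'; python3 - <<'E'
from loc import *
r=locate("wrist","green",(530,141,84),z0=76,f="g5"); print(r)
i=shot("g5t","top"); print(locate("top","bar",(531,-470,0.5),img=i)); go(531,-470,260,0.5)
E
```

```text
t: 48.3
position: [528.6, 138.3, 75.7]
eef_rot: [2.334, 2.103, 0.0]
force: [-0.6, -0.1, -2.5]
width: 0.738
finger_force: 67.8
t: 49.3
position: [529.3, 138.5, 267.7]
eef_rot: [2.333, 2.101, 0.004]
force: [0.7, 0.4, -0.4]
width: 0.997
finger_force: 0.0
t: 50.3
position: [528.6, 138.3, 265.7]
eef_rot: [2.334, 2.103, 0.0]
force: [-0.6, 0.0, 0.6]
width: 1.001
finger_force: 0.0
(array([528.4, 138.9]), np.float64(83.6), 'IoU', np.float64(0.963))
(array([ 531.2, -470. ]), np.float64(0.8), 'IoU', np.float64(0.951))
from [528.6 138.3 265.7] yaw 84.0 shift [-604.7   65.8    5.7] twist 83.5
```

```bash
python3 -m jog '[[[-0.058,0.006,0],9,0],[[-0.116,0.012,0],18,0],[[-0.174,0.018,0],27,0],[[-0.232,0.024,0],36,0],[[-0.29,0.03,0],45,0],[[-0.348,0.036,0],54,0],[[-0.406,0.042,0],63,0],[[-0.464,0.048,0],72,0]]'; python3 - <<'E'
from loc import *
go(531,-470,155,0.5)
E
```

```text
t: 51.4
position: [527.8, -330.1, 265.8]
eef_rot: [3.125, 0.321, 0.001]
force: [-0.5, 0.7, -0.3]
width: 0.997
finger_force: 0.0
from [ 527.8 -330.1  265.8] yaw 11.7 shift [-25.4 137.6 110.8] twist 11.2
```

```bash
python3 -m jog '[[[-0.008,0.045,0.03],4,0],[[-0.016,0.09,0.06],8,0],[[-0.025,0.137,0.09],11.2,0],[[-0.025,0.137,0.11],11.2,0],[[-0.025,0.137,0.11],11.2,0],[[-0.025,0.137,0.11],11.2,0],[[-0.025,0.137,0.11],11.2,0],[[-0.025,0.137,0.11],11.2,0]]'; python3 - <<'E'
from loc import *
r=locate("wrist","bar",(531,-470,0.5),f="p1"); print(r); go(*r[0],-5,r[1])
cv2.imwrite("pics/p1m.png",mask(cv2.imread("pics/p1.png"),"bar"))
E
```

```text
t: 52.4
position: [533.0, -467.2, 157.4]
eef_rot: [3.14, 0.024, 0.003]
force: [-0.0, -0.1, 0.2]
width: 0.996
finger_force: 0.0
(array([ 533.6, -468.7]), np.float64(1.6), 'IoU', np.float64(0.821))
from [ 532.7 -467.2  157.1] yaw 0.9 shift [  0.6   1.3 162.1] twist -0.7
```

View pics/p1.png

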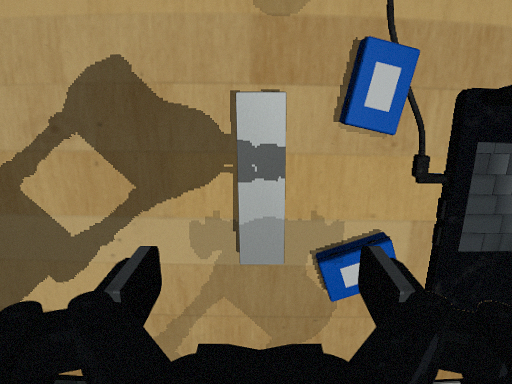

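The bar spans columns 236–286, rows 92–264. The two small blue cases at (380,85) and (357,267) stay clear of the finger line near row 175.

```bash
python3 - <<'E'
from loc import *
P=pose("p1"); c=[at("wrist",p,26,P) for p in [(237,92),(286,92),(285,264),(240,264)]]; print(rect(c))
C=np.mean(c,0); print(C,[at("wrist",(317,253),25,P)]); go(*C,-5,1)
E
```

```text
(array([ 531.6, -470.4]), 0.9, 148.7, 40.5)
[ 531.64005299 -469.87148811] [array([ 468.35849044, -520.19705902])]
from [ 532.7 -467.2  157.1] yaw 0.9 shift [ -1.4   2.5 162.1] twist -0.1
```

```bash
python3 -m jog '[[[-0.001,0.0025,0.04],0,0.2],[[-0.001,0.0025,0.09],0,0.2],[[-0.001,0.0025,0.13],0,0.2],[[-0.001,0.0025,0.157],0,0.2],[[-0.001,0.0025,0.157],0,0.2],[[-0.001,0.0025,0.157],0,1],[[-0.001,0.0025,0.157],0,1],[[-0.001,0.0025,0.157],0,1]]'; python3 -m jog '[[[0,0,0],0,1],[[0,0,0],0,1],[[0,0,-0.05],0,1],[[0,0,-0.1],0,1],[[0,0,-0.16],0,1],[[0,0,-0.22],0,1],[[0,0,-0.27],0,1],[[0,0,-0.27],0,1]]'
python3 - <<'E'
from loc import *
i=shot("p2"); go(528.7,139.5,260,84); s=readout.sense(); print(s["width"],s["finger_force"],s["force"],s["ft_torque"])
g=i.mean(2); print([(r,int(g[r,240:280:8].mean())) for r in range(60,200,4)]); print([int(v) for v in g[170,200:330:3]])
E
```

```text
t: 53.45
position: [532.4, -470.8, 1.2]
eef_rot: [3.139, 0.022, 0.004]
force: [0.7, 2.0, 5.0]
width: 0.459
finger_force: 64.3
t: 54.45
position: [533.2, -472.2, 275.1]
eef_rot: [3.133, 0.022, 0.012]
force: [1.0, -0.6, -4.0]
width: 0.457
finger_force: 63.4
from [ 531.5 -470.6  270.6] yaw 0.8 shift [   5.9 -610.1    8.7] twist -83.2
0.45458276152021315 63.35923790931702 [-0.11905749  0.39379442 -5.46848715] [ 0.02013352 -0.03102599 -0.0276212 ]
[(60, 142), (64, 142), (68, 144), (72, 140), (76, 140), (80, 140), (84, 182), (88, 203), (92, 203), (96, 201), (100, 202), (104, 202), (108, 202), (112, 203), (116, 201), (120, 201), (124, 199), (128, 200), (132, 200), (136, 197), (140, 198), (144, 199), (148, 198), (152, 199), (156, 198), (160, 198), (164, 197), (168, 197), (172, 198), (176, 196), (180, 196), (184, 177), (188, 159), (192, 154), (196, 141)]
[87, 86, 171, 163, 161, 161, 161, 161, 162, 161, 192, 191, 194, 193, 196, 195, 197, 196, 197, 198, 197, 199, 199, 200, 197, 199, 202, 205, 202, 202, 204, 207, 204, 203, 208, 204, 206, 211, 155, 160, 157, 159, 158, 165]
```

```bash
python3 -m jog '[[[0.0005,-0.057,0],-9,1],[[0.001,-0.114,0],-18,1],[[0.002,-0.171,0],-27,1],[[0.003,-0.228,0],-36,1],[[0.004,-0.285,0],-45,1],[[0.004,-0.342,0],-54,1],[[0.005,-0.4,0],-63,1],[[0.005,-0.457,0],-72,1]]'; python3 - <<'E'
from loc import *
print(at("wrist",(260,83.5),-25,(np.zeros(3),np.zeros(3))))
go(528.7,139.7,200,84)
E
```

```text
t: 55.5
position: [526.6, -10.9, 264.4]
eef_rot: [-2.52, -1.868, 0.008]
force: [1.3, -0.7, -3.4]
width: 0.455
finger_force: 63.4
[73.36409158  0.12572095]
from [526.6 -10.9 264.4] yaw 73.1 shift [144.7 -41.3  64.5] twist -10.9
```

```bash
python3 -m jog '[[[0.05,-0.014,0.01],-5,1],[[0.1,-0.028,0.03],-10.9,1],[[0.146,-0.041,0.05],-10.9,1],[[0.146,-0.041,0.06],-10.9,1],[[0.146,-0.041,0.06],-10.9,1],[[0.146,-0.041,0.06],-10.9,1],[[0.146,-0.041,0.06],-10.9,1],[[0.146,-0.041,0.06],-10.9,1]]'; python3 - <<'E'
from loc import *
go(528.7,141.5,109,84)
print(locate("wrist","green",(528.4,138.9,84),z0=76,f="p3"))
E
```

```text
t: 56.5
position: [534.0, 138.0, 209.4]
eef_rot: [2.341, 2.094, 0.002]
force: [0.3, -1.4, -4.0]
width: 0.453
finger_force: 63.3
from [534.  138.  209.4] yaw 83.6 shift [  2.9  -5.8 100.4] twist -0.4Traceback (most recent call last):
  File "<stdin>", line 3, in <module>
  File "loc.py", line 20, in locate
    k=min(cn,key=lambda k:np.linalg.norm(k[:,0].mean(0)-g)-0.02*cv2.contourArea(k))
ValueError: min() iterable argument is empty
```

```bash
python3 -m jog '[[[0.003,-0.005,0.03],-0.4,1],[[0.003,-0.005,0.06],-0.4,1],[[0.003,-0.005,0.08],-0.4,1],[[0.003,-0.005,0.09],-0.4,1],[[0.003,-0.005,0.092],-0.4,1],[[0.003,-0.005,0.092],-0.4,1],[[0.003,-0.005,0.092],-0.4,1],[[0.003,-0.005,0.092],-0.4,1]]'; python3 - <<'E'
from loc import *
go(528.7,141.5,109,84);print(readout.sense()["force"])
E
```

```text
t: 57.55
position: [529.4, 142.4, 117.4]
eef_rot: [2.332, 2.104, 0.002]
force: [-0.5, -1.1, -3.1]
width: 0.451
finger_force: 63.3
from [529.4 142.4 117.4] yaw 84.1 shift [-1.  -0.6  8.4] twist 0.1
[-0.50694333 -1.10879768 -3.05826805]
```

```bash
python3 -m jog '[[[-0.001,-0.0005,0.003],0,1],[[-0.001,-0.0005,0.005],0,1],[[-0.001,-0.0005,0.0065],0,1],[[-0.001,-0.0005,0.007],0,1],[[-0.001,-0.0005,0.007],0,1],[[-0.001,-0.0005,0.007],0,1],[[-0.001,-0.0005,0.007],0,1],[[-0.001,-0.0005,0.007],0,1]]'
```

```text
t: 58.55
position: [528.3, 141.3, 109.7]
eef_rot: [2.332, 2.105, 0.0]
force: [-0.4, 0.3, -4.1]
width: 0.454
finger_force: 63.4
```

```bash
python3 -m jog '[[[0,0,0.0005],0,1],[[0,0,0.001],0,1],[[0,0,0.0015],0,1],[[0,0,0.002],0,1],[[0,0,0.002],0,1],[[0,0,0.002],0,1],[[0,0,0.002],0,1],[[0,0,0.002],0,1]]'
```

```text
t: 59.55
position: [528.4, 141.3, 109.1]
eef_rot: [2.332, 2.105, -0.0]
force: [-3.9, -0.8, 6.2]
width: 0.459
finger_force: 64.9
```

Contact. Release and rise.

```bash
python3 -m jog '[[[0,0,-0.001],0,1],[[0,0,-0.001],0,0],[[0,0,-0.001],0,0],[[0,0,-0.001],0,0],[[0,0,-0.001],0,0],[[0,0,-0.03],0,0],[[0,0,-0.08],0,0],[[0,0,-0.13],0,0]]'; python3 -m jog '[[[0,0,-0.04],0,0],[[0,0,-0.04],0,0],[[0,0,-0.04],0,0],[[0,0,-0.04],0,0],[[0,0,-0.04],0,0],[[0,0,-0.04],0,0],[[0,0,-0.04],0,0],[[0,0,-0.04],0,0]]'; python3 - <<'E'
from loc import *
print(locate("wrist","green",(528.4,138.9,84),z0=76,f="f1"))
print(locate("wrist","bar",(528.4,139.5,84),z0=108,img=cv2.imread("pics/f1.png")) if 0 else "")
i=cv2.imread("pics/f1.png");P=pose("f1"); q=proj("wrist",np.array([528.4,139.5,134]),P); print("bar centre expected",q)
u,v=q.astype(int); g=i.astype(int); print("cols",[(x,g[v,x].tolist()) for x in range(u-60,u+60,6)])
print("rows",[(y,g[y,u].tolist()) for y in range(max(v-130,0),min(v+130,384),6)])
t=viewer.capture("top"); print(locate("top","blue",(531,141,84),z0=44,img=t))
E
```

```text
t: 60.55
position: [527.9, 141.2, 238.5]
eef_rot: [-2.332, -2.104, 0.001]
force: [0.4, -0.3, 0.3]
width: 1.004
finger_force: 0.0
t: 61.55
position: [528.2, 141.3, 277.6]
eef_rot: [-2.332, -2.105, 0.0]
force: [0.3, -0.2, -0.4]
width: 0.998
finger_force: 0.0
(array([528. , 137.4]), np.float64(84.0), 'IoU', np.float64(0.405))

bar centre expected [259.94846082 180.54930043]
cols [(199, [86, 132, 156]), (205, [91, 138, 162]), (211, [92, 139, 160]), (217, [88, 133, 158]), (223, [131, 130, 123]), (229, [42, 100, 7]), (235, [49, 111, 20]), (241, [162, 164, 158]), (247, [160, 159, 153]), (253, [159, 162, 155]), (259, [161, 162, 156]), (265, [158, 160, 156]), (271, [158, 160, 156]), (277, [158, 159, 155]), (283, [46, 128, 13]), (289, [64, 132, 32]), (295, [188, 194, 181]), (301, [97, 146, 172]), (307, [100, 155, 184]), (313, [101, 153, 181])]
rows [(50, [96, 98, 90]), (56, [101, 98, 98]), (62, [52, 50, 44]), (68, [40, 40, 36]), (74, [76, 72, 71]), (80, [97, 97, 90]), (86, [101, 100, 97]), (92, [103, 103, 98]), (98, [101, 102, 97]), (104, [99, 100, 97]), (110, [102, 98, 97]), (116, [98, 98, 94]), (122, [101, 104, 101]), (128, [98, 99, 97]), (134, [99, 101, 96]), (140, [96, 96, 94]), (146, [188, 189, 183]), (152, [185, 189, 182]), (158, [187, 192, 185]), (164, [188, 191, 184]), (170, [188, 191, 184]), (176, [191, 191, 187]), (182, [160, 162, 158]), (188, [158, 162, 156]), (194, [162, 162, 158]), (200, [158, 161, 160]), (206, [163, 162, 157]), (212, [184, 188, 183]), (218, [188, 192, 184]), (224, [189, 189, 185]), (230, [182, 182, 179]), (236, [184, 184, 179]), (242, [181, 182, 179]), (248, [184, 186, 180]), (254, [181, 182, 177]), (260, [97, 152, 184]), (266, [98, 152, 184]), (272, [94, 149, 183]), (278, [98, 154, 182]), (284, [101, 154, 185]), (290, [101, 154, 184]), (296, [96, 149, 180]), (302, [102, 155, 183]), (308, [88, 142, 175])]
(array([531., 141.]), np.float64(84.0), 'IoU', np.float64(0.0))
```

```bash
python3 - <<'E'
from loc import *
i=cv2.imread("pics/f1.png").astype(int);P=pose("f1")
print([(y,i[y,250].tolist()) for y in range(70,86,2)],[(y,int(i[y,250].mean())) for y in range(250,264,2)])
for r in (72,74,78,82,258): print(r,at("wrist",(260,r),134,P))
a=np.array([-.1056,-.9944])
for s in (75.5,-75.5): print(proj("wrist",np.append(np.array([528.4,139.5])+s*a,134),P))
# left/right edge of bar at several rows
for y in (90,110,130,150,200,250):
  s=[abs(i[y,x+2]-i[y,x-2]).sum() for x in range(215,305)]; k=np.argsort(s)[-8:]; print(y,sorted((k+215).tolist()))
t=viewer.capture("top"); h=cv2.cvtColor(t,cv2.COLOR_BGR2HSV)
E
```

```text
[(70, [93, 96, 91]), (72, [98, 103, 93]), (74, [99, 102, 94]), (76, [96, 97, 92]), (78, [99, 98, 93]), (80, [65, 65, 63]), (82, [95, 98, 89]), (84, [94, 100, 91])] [(250, 180), (252, 183), (254, 182), (256, 169), (258, 146), (260, 145), (262, 138)]
72 [537.66648673 229.18069427]
74 [537.50775814 227.63771799]
78 [537.18926062 224.54156899]
82 [536.86934926 221.43156492]
258 [520.83053801  65.39249265]
[259.67694433 258.97137817]
[260.25430679  90.72473212]
90 [241, 242, 243, 248, 272, 273, 274, 279]
110 [233, 234, 235, 236, 291, 295, 297, 298]
130 [225, 226, 227, 293, 294, 295, 296, 297]
150 [235, 236, 237, 281, 283, 294, 295, 296]
200 [226, 227, 228, 236, 237, 238, 293, 294]
250 [237, 238, 239, 280, 281, 282, 283, 284]
```

```bash
python3 - <<'E'
from loc import *
i=cv2.imread("pics/f1.png").astype(int)
for y in (88,100,120,138,150): print(y,[(x,i[y,x].tolist()) for x in range(218,306,4)])
E
```

```text
88 [(218, [61, 90, 106]), (222, [92, 98, 90]), (226, [94, 96, 89]), (230, [97, 100, 92]), (234, [90, 90, 85]), (238, [95, 96, 91]), (242, [24, 19, 24]), (246, [10, 3, 4]), (250, [97, 101, 93]), (254, [38, 40, 35]), (258, [36, 36, 31]), (262, [36, 41, 35]), (266, [42, 44, 42]), (270, [92, 96, 88]), (274, [0, 5, 0]), (278, [11, 13, 17]), (282, [92, 94, 88]), (286, [98, 99, 92]), (290, [99, 103, 96]), (294, [96, 101, 102]), (298, [76, 74, 80]), (302, [68, 82, 92])]
100 [(218, [43, 63, 74]), (222, [68, 72, 64]), (226, [67, 70, 66]), (230, [69, 68, 62]), (234, [47, 29, 10]), (238, [98, 98, 95]), (242, [95, 100, 95]), (246, [100, 100, 93]), (250, [97, 99, 94]), (254, [100, 102, 98]), (258, [100, 100, 97]), (262, [104, 104, 98]), (266, [96, 96, 91]), (270, [103, 104, 103]), (274, [102, 102, 100]), (278, [103, 104, 99]), (282, [104, 104, 101]), (286, [75, 38, 7]), (290, [96, 97, 92]), (294, [109, 105, 112]), (298, [101, 103, 101]), (302, [0, 11, 88])]
120 [(218, [91, 137, 159]), (222, [136, 140, 127]), (226, [88, 88, 82]), (230, [18, 46, 0]), (234, [15, 38, 2]), (238, [96, 98, 95]), (242, [9
[... 661 characters left out ...]
]), (274, [98, 102, 96]), (278, [101, 101, 99]), (282, [101, 101, 101]), (286, [62, 133, 30]), (290, [56, 127, 15]), (294, [48, 95, 32]), (298, [177, 181, 169]), (302, [107, 161, 185])]
150 [(218, [94, 140, 163]), (222, [120, 118, 111]), (226, [4, 9, 0]), (230, [59, 130, 14]), (234, [50, 112, 26]), (238, [195, 197, 190]), (242, [189, 190, 185]), (246, [189, 189, 182]), (250, [190, 191, 184]), (254, [187, 192, 188]), (258, [188, 191, 184]), (262, [192, 191, 187]), (266, [187, 189, 184]), (270, [184, 185, 181]), (274, [188, 188, 184]), (278, [191, 193, 187]), (282, [188, 189, 186]), (286, [63, 133, 22]), (290, [63, 134, 29]), (294, [34, 78, 29]), (298, [168, 174, 162]), (302, [114, 163, 189])]
```

```bash
python3 -c "
from plant import sign_off
print(sign_off())"
```

```text
the job is handed in; nothing more can be done
None
```

I set the stop to within about 0.1 mm of the red tab, turned the lock ring tight again, stacked the orange, blue and green cases in the nest (no grey case was visible), laid the packing bar centred along the top, and handed the job in at about 62 s; no verdict came back.

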